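# Tip the tissue cassettes from their tray into the fixing tub

### The job

Draw the cassette tray out from under the riser by its black hoop and let it stand on the blue pad, with the three cassettes still on it. Then take it by its rear handle, tip the cassettes gently into the white tub from close above it without the gripper touching them, and set the empty tray back down flat on the pad. Leave the tub and everything else standing where it is.

Things in the scene. Friction and masses are not known exactly. Their poses are not given: they have to be found in the camera images.
- riser: fixed low steel shelf on two white side plates: deck 220 deep (x) by 320 wide (y), underside 65 and top 77 above the bench, 296 between the plates. Origin at bench level under the middle of its front edge; x points in under the deck, -x out over the pad. A carton and an orange-capped pot are fixed on the deck's back half, up to 60 above it.
- pad (a point): centre of the pale blue absorbent pad that lies on the bench in front of the riser, 260 (x) by 220 (y), no thickness worth counting; axes as the riser's.
- tray: loose aluminium tray, 180 g: floor 140 (x) by 84 (y) by 4 thick, side walls 4 thick, 24 high, rear wall (+x) 34 high, open mouth at x = -70 where pieces slide out. Origin at the centre of the underside; z up. Black handle behind the rear wall out to x = 130; black hoop over the mouth. Starts with the mouth end out in front of the riser, the handle hidden under it.
- hoop (a point): middle of the hoop's crossbar, which runs along tray y, 10 by 10 thick, at tray x = -58, 46 above the tray's underside; on two posts, 37 of free height below it for the cassettes; axes as the tray's.
- handle (a point): grip point of the tray's rear handle, a bar along tray x (x = 68 to 130), 16 wide (y) and 16 high (18 to 34 above the underside), this point at x = 105, height 26; axes as the tray's.
- cassette1: blue tissue cassette (macro size), a plastic block 36 (x) by 50 (y) by 14 high, 30 g, slots on its top; origin at the centre of its underside. Starts lying flat on the tray.
- cassette2: yellow tissue cassette (macro size), a plastic block 36 (x) by 50 (y) by 14 high, 30 g, slots on its top; origin at the centre of its underside. Starts lying flat on the tray.
- cassette3: blue tissue cassette (macro size), a plastic block 36 (x) by 50 (y) by 14 high, 30 g, slots on its top; origin at the centre of its underside. Starts lying flat on the tray.
- tub: loose white open plastic tub, 160 (x) by 130 (y) by 65 high, walls and floor 5 thick, 0.5 kg; origin at the centre of its underside.
- reagent: bystander: amber bottle with black cap, 72 diameter, about 150 high; origin at the centre of its underside.
- pot: bystander: clear specimen pot with white cap, 48 diameter, 65 high; origin at the centre of its underside.
- jar_lid: bystander: black jar lid lying on the bench, 90 diameter, 14 high; origin at the centre of its underside.
Things that resemble listed ones, but are neither listed nor needed, are in the scene too. What is shaped like the cassette1 but purple is not meant.

How it is judged:
By the outcome, as a careful person would: the job done as asked, in the order asked, and still so for the second after the job is handed in, with the robot touching nothing.
It also fails if it takes over 72 s, if anything falls off the work surface, if the arm or the gripper's body presses on something with over 40 N, if the wrist force passes 120 N, or if a joint passes its speed limit or range.

### The arm

A 6-joint arm with a two-finger parallel gripper is mounted at the origin on the work surface. World frame = base frame: x ahead of the robot, y to its left, z up, the work surface at z = 0. Lengths are in m, angles in rad, forces in N, time in s.
With the tool pointing down it reaches from about 0.225 to 0.875 m from the base axis. Payload 3.4 kg.
Tool frame: the origin (TCP) lies where the fingers leave the gripper's body, on its centre line; the fingertips stand 73 mm ahead of it and the grasp point (between the pads) lies 54 mm ahead of it (manip.pinch_z is the distance from the TCP to the grasp point, in m); z points along the fingers, y is the line along which they close (so a half turn about z gives the same grasp; the last joint's range is limited). The gripper opens to 85 mm and grips with 20 to 120 N. Pads are 22 mm wide; open, the fingers measure 114 mm over their backs; the gripper's body (76 mm by 85 mm) begins 54 mm behind the grasp point. The pads swing forward as they close: fully open they stand 13 mm farther back than shut.
Start: joints at [-1.366, 0.276, 1.505, -0, 1.361, -0.121], TCP at [0.184, -0.545, 0.304] pointing down, gripper open.
Joint ranges: [-2.89, 2.89], [-0.75, 2.08], [0.22, 2.7], [-1.18, 4.32], [0.11, 2.71], [-2.7, 2.7]. Speed limits (rad/s): [2.57, 2.57, 3.14, 3.14, 3.14, 3.14].

### API

Orientations are given as a unit quaternion [w, x, y, z].
In Python, from rig import readout, imaging, manip gives the robot as it stands. The module is installed in compiled form; this text tells all that it offers.
- The arm moves only by the tool servo_tool, never from a script. Its argument "moves" is a list of rows, each an object with "dp": the shift along the tool's x, y, z in units of 0.2 m (1.0 is 0.2 m), a list of three; "delta_rot": the turn, a rotation vector about the tool's x, y, z in units of 0.1 rad (1.0 is 0.1 rad), a list of three; "fingers": the opening, from 0 (shut) to 1 (fully open). In form: [{"dp": [dx, dy, dz], "delta_rot": [wx, wy, wz], "fingers": fingers}, ...]. A call has 1 to 5 rows; each row shifts and turns the commanded pose from where the row before left it, along the tool's axes as they then stand; what a row does not reach is not made up. A row lasts 1/10 s, in which the tool goes at most 50 mm and 8.59 degrees, less where a joint would pass 70% of its speed; a pose out of reach is approached as far as the arm can. A call with a number of a shift or a turn outside -1 to 1 is refused whole. A call with a gripper value outside its range is refused whole. The fingers move at their own pace and stop on an object; "force" is the grip in N (left out, the last holds). Time passes only in rows, so rows that do not move let the fingers close. It gives the time, the measured TCP pose, the force, the opening and the grip force at its end, in the units of the state.
- readout.get_state(): the state, without advancing time (a new reading comes with each control period).
- imaging.get_image(name): name is "scene" or "top" or "wrist"; returns (picture, depth): 384x512x3 uint8, red, green, blue; 384x512 float32, m along the optical axis (not along the pixel's ray), 0 where there is no reading.
- imaging.calibration(name): a dict with "intrinsics" (3x3 intrinsics, pixels), "R" (3x3) and "t" (3): a world point X has camera coordinates R X + t; the wrist camera has in their place "hand_eye" (4x4, takes a point from camera to tool coordinates, whose origin is the TCP and whose axes are the flange's). Camera axes: x right, y down, z forward; pixel columns grow to the right and rows downward; lengths in m; the calibration is good to about 2 mm. A picture is of the moment at which its call begins: read the wrist's pose just before it. calibration takes no time and is no camera call.
- manip.sign_off(): hands the job in; it is judged then, once.
The state is a dict: "clock": time; "qpos": joint angles; "qd": joint speeds; "effort": joint torques, N m; "position": TCP position; "ee_rot": TCP orientation; "contact_force": force on the tool from outside, world axes, zero at the start; "moment": the same for the moment, N m; "width": finger opening in m; "gripper_force": force on a finger pad.
Only numpy, scipy, OpenCV 4.12 (cv2) and the standard library are available. Lean on these libraries where they do the work, as an engineer would, in place of code of your own. Each camera call takes 0.05 s, during which the arm holds its last target. There are 200 camera calls.

## Working session

There is one attempt and no reset: what is moved stays moved. The work goes in short steps, Python scripts to look and compute and a tool call to move; the robot and the scene stay as the last step left them, time stands still between calls to the robot, and variables do not carry over. Pictures are saved under pics/ and viewed, at most 10 in all, crops included, and the job is handed in when it is done.

Besides the shell and the picture viewer there is one more tool, called after "Request:" by a JSON object that holds its "name" and its "arguments", one argument or row to a line. servo_tool: Moves the arm, as the interface text tells. Its arguments: {"type":"object","properties":{"moves":{"type":"array"},"force":{"type":"number"}},"required":["moves"]}

```bash
mkdir -p pics; cat > h.py <<'E'
import numpy as np, cv2
from rig import readout, imaging, manip
def cap(n,save=None):
    im,d=imaging.get_image(n)
    if save: cv2.imwrite('pics/'+save,im[:,:,::-1])
    return im,d
def world(n,d):
    c=imaging.calibration(n);K=np.array(c['intrinsics']);R=np.array(c['R']);t=np.array(c['t'])
    v,u=np.mgrid[0:384,0:512]
    P=np.stack([(u-K[0,2])/K[0,0]*d,(v-K[1,2])/K[1,1]*d,d],-1)
    return (P-t)@R
E
python3 - <<'E'
from h import *
for n in('scene','top'):
    im,d=cap(n,n+'0.png'); np.savez('pics/'+n+'0.npz',im=im,d=d)
    c=imaging.calibration(n); print(n,-np.array(c['R']).T@c['t'],c['intrinsics'][0])
s=readout.get_state(); print(s['clock'],s['position'],s['ee_rot'],s['width'],s['contact_force'])
E
```

```text
scene [0.86776591 0.35747102 0.92873093] [362.06027189   0.         253.65736581]
top [ 0.35494548 -0.03981147  1.31456241] [450.59921481   0.         261.23350582]
0.1 [ 0.18396742 -0.54439651  0.30310302] [-8.48456955e-04  9.86757212e-01  1.62201980e-01 -4.20883328e-05] 0.08519492625253045 [ 0.24944008 -0.0605208   0.32143195]
```

View pics/scene0.png

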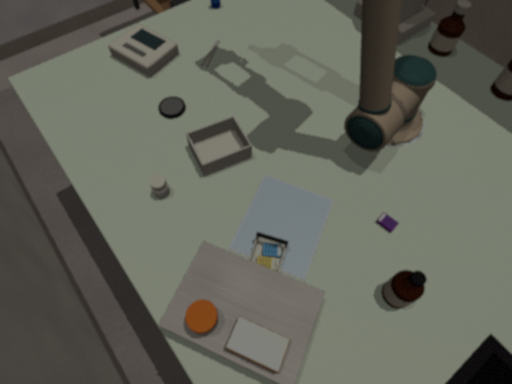

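View pics/top0.png

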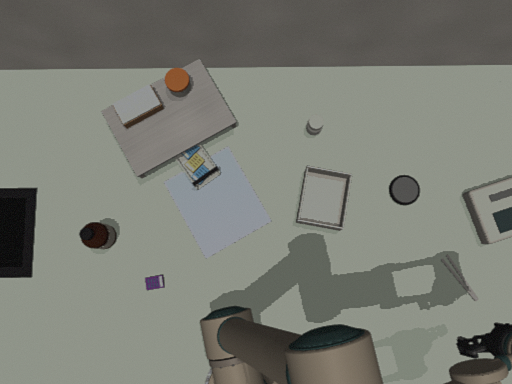

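The top view shows the riser deck (~170,115), the tray mouth with its hoop (~205,178), the pad (~218,200) and the tub (~324,198). It also shows the jar lid (405,190), pot (315,125), bottle (97,235) and the purple decoy (155,282). Next I'll measure them.

```bash
cat > m.py <<'E'
from h import *
z=np.load('pics/top0.npz');im,d=z['im'],z['d'];W=world('top',d);Z=W[...,2]
print('bench z',np.median(Z[250:300,150:200]),Z[200,220])
hsv=cv2.cvtColor(im,cv2.COLOR_RGB2HSV)
def reg(m,x0,y0,x1,y1):
    r=np.zeros(m.shape,bool);r[y0:y1,x0:x1]=1;return m&r
def rect(m,name):
    m=cv2.morphologyEx(m.astype(np.uint8),cv2.MORPH_OPEN,np.ones((2,2)))>0
    P=W[m];(c,s,a)=cv2.minAreaRect((P[:,:2]*1000).astype(np.float32))
    print(name,m.sum(),np.round(c,1),np.round(s,1),round(a,1),'z',np.round(np.median(P[:,2]),4))
    return c,s,a
deck=reg((Z>.068)&(Z<.088),90,50,245,180);r=rect(deck,'deck');print(cv2.boxPoints(r).round(0).tolist())
tubr=reg((Z>.055)&(Z<.075),285,155,365,240);r=rect(tubr,'tubrim');print(cv2.boxPoints(r).round(0).tolist())
print(hsv[200,220],hsv[280,200])
pad=reg((hsv[...,0]>98)&(hsv[...,0]<125)&(abs(Z)<.012),150,140,280,260);r=rect(pad,'pad');print(cv2.boxPoints(r).round(0).tolist())
hoop=reg((Z>.036)&(Z<.06)&(hsv[...,2]<70),180,150,230,195);rect(hoop,'hoop')
rect(reg((Z>.035)&(Z<.06),190,160,230,195),'hoop2')
for nm,lo,hi in(('blue',98,120),('yel',20,35)):
    m=reg((hsv[...,0]>=lo)&(hsv[...,0]<=hi)&(hsv[...,1]>120)&(Z>.008),170,135,230,195)
    n,l=cv2.connectedComponents(m.astype(np.uint8))
    for i in range(1,n):
        if (l==i).sum()>8: rect(l==i,nm)
for nm,b in(('pot',(300,110,330,140)),('lid',(385,170,425,210)),('bottle',(75,215,125,255))):
    rect(reg(Z>.008,*b),nm)
cv2.imwrite('pics/crop0.png',cv2.resize(im[135:200,165:235,::-1],None,fx=8,fy=8,interpolation=cv2.INTER_CUBIC))
E
python3 m.py
```

```text
bench z -0.0003147174091217464 0.006867413690655808
deck 6732 [747.5 197.2] [902.7 350.9] 20.9 z 0.0763
[[263.0, 200.0], [389.0, -128.0], [1232.0, 195.0], [1106.0, 522.0]]
tubrim 408 [ 468.9 -204.2] [178.  358.2] 61.1 z 0.0585
[[269.0, -196.0], [583.0, -369.0], [669.0, -213.0], [355.0, -40.0]]
[103  23 154] [ 43  21 148]
pad 5736 [494.5  58. ] [339.  220.1] 29.3 z 0.0004
[[293.0, 71.0], [400.0, -121.0], [696.0, 45.0], [588.0, 237.0]]
hoop 107 [599.5 108.3] [11.6 83.8] 33.1 z 0.0465
hoop2 116 [600.2 107.2] [11.6 86.3] 33.1 z 0.0466
pot 271 [ 749.2 -219.5] [41.8 61.9] 17.0 z 0.0607
lid 706 [ 483.4 -273.1] [ 88.6 525.2] 19.3 z 0.013
bottle 799 [411.9 206.7] [501.   70.6] 85.0 z 0.101
```

View pics/crop0.png

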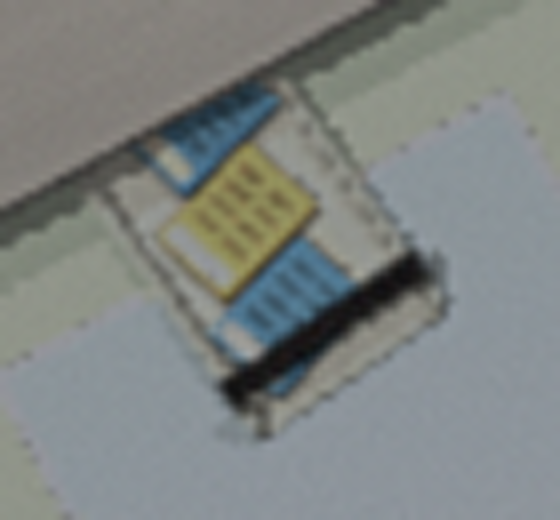

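The crop shows the hoop bar (~325,330 in the crop) running square across the tray, and three skewed cassettes: blue, yellow, then blue at the deck edge. Next I need robust corner fits, casting contour rays onto planes.

```bash
cat > m2.py <<'E'
from h import *
c=imaging.calibration('top');K=np.array(c['intrinsics']);R=np.array(c['R']);t=np.array(c['t'])
z=np.load('pics/top0.npz');im,d=z['im'],z['d'];W=world('top',d);Z=W[...,2];hsv=cv2.cvtColor(im,cv2.COLOR_RGB2HSV)
def cast(uv,h):
    r=np.c_[np.array(uv,float)-[K[0,2],K[1,2]],np.ones(len(uv))]/[K[0,0],K[1,1],1]@R
    o=-R.T@t;return (o+r*((h-o[2])/r[:,2])[:,None])[:,:2]*1000
def fit(m,h,nm,box):
    q=np.zeros(m.shape,np.uint8);x0,y0,x1,y1=box;q[y0:y1,x0:x1]=m[y0:y1,x0:x1]
    q=cv2.morphologyEx(q,cv2.MORPH_OPEN,np.ones((3,3)) if nm!='tub' else np.ones((1,1)))
    cs=max(cv2.findContours(q,0,1)[0],key=cv2.contourArea)
    P=cast(cs.reshape(-1,2),h).astype(np.float32);r=cv2.minAreaRect(P)
    print(nm,np.round(r[0],1),np.round(r[1],1),round(r[2],1),cv2.boxPoints(r).round(0).tolist());return r
fit((Z>.068)&(Z<.14),.077,'deck',(90,50,245,185))
fit((hsv[...,0]>98)&(hsv[...,0]<125)&(Z<.012),0,'pad',(150,130,280,260))
fit((Z>.02)&(Z<.085),.065,'tub',(285,155,365,240))
fit(Z>.03,.065,'pot',(300,110,330,140));fit((Z>.006)|(hsv[...,2]<50),.014,'lid',(385,170,425,210))
fit(Z>.08,.15,'bottle',(75,215,125,255))
# tray mouth end: points z<.03 beyond hoop
c2,s2=np.cos(np.radians(33)),np.sin(np.radians(33))
for nm,lo,hi in(('blue',95,125),('yel',20,35)):
    m=((hsv[...,0]>=lo)&(hsv[...,0]<=hi)&(hsv[...,1]>90));m[:135]=0;m[200:]=0;m[:,:165]=0;m[:,235:]=0
    n,l,st,ce=cv2.connectedComponentsWithStats(m.astype(np.uint8))
    for i in range(1,n):
        if st[i,4]>15:
            p=cast([ce[i]],.018)[0]-[600,107.5];print(nm,st[i,4],'tray xy',np.round([p@[c2,s2]-58,p@[-s2,c2]],1))
E
python3 m2.py
```

```text
deck [770.9 211.9] [233.3 319.2] 29.1 [[591.0, 295.0], [747.0, 16.0], [950.0, 129.0], [795.0, 408.0]]
pad [532.   80.2] [259.7 219.8] 29.1 [[365.0, 113.0], [472.0, -79.0], [699.0, 47.0], [592.0, 239.0]]
tub [ 529.6 -227.1] [132.5 164.1] 79.0 [[436.0, -276.0], [597.0, -308.0], [623.0, -178.0], [462.0, -146.0]]
pot [ 743.8 -207.8] [46.3 50.5] 89.3 [[718.0, -231.0], [769.0, -231.0], [769.0, -185.0], [719.0, -184.0]]
lid [ 556.7 -469.4] [88.8 86. ] 89.2 [[513.0, -513.0], [599.0, -514.0], [600.0, -426.0], [514.0, -424.0]]
bottle [428.9 383.3] [70.3 64.2] 89.2 [[396.0, 349.0], [461.0, 348.0], [461.0, 418.0], [397.0, 419.0]]
blue 74 tray xy [33.  -5.9]
blue 108 tray xy [-33.6   4.8]
yel 143 tray xy [0.3 2.2]
```

```bash
cat > plan.py <<'E'
from h import *
from scipy.spatial.transform import Rotation as Ro, Slerp
import json
def pose(p,phi,tilt=0):
    # tool x yaw phi(deg), pointing down
    return np.array(p,float),Ro.from_euler('z',phi,degrees=True)*Ro.from_euler('x',180,degrees=True)
def cur():
    s=readout.get_state();q=s['ee_rot'];return np.array(s['position']),Ro.from_quat([q[1],q[2],q[3],q[0]])
def rows(wps,f,start=None,ramp=True):
    # wps: list of (p,R,N); prints rounded rows with rounding fed back
    p,r=start or cur();out=[]
    P0,R0=p,r
    for P,Rt,N in wps:
        S=Slerp([0,1],Ro.concatenate([R0,Rt]))
        for i in range(1,N+1):
            a=i/N
            if ramp: a=a*a*(3-2*a)
            T,Q=P0+(P-P0)*a,S(a)
            dp=np.round(r.inv().apply(T-p)/.2,2)+0.;dr=np.round((r.inv()*Q).as_rotvec()/.1,2)+0.
            p=p+r.apply(dp*.2);r=r*Ro.from_rotvec(dr*.1)
            out.append({"dp":dp.tolist(),"delta_rot":dr.tolist(),"fingers":f})
        P0,R0=P,Rt
    for i in range(0,len(out),5): print(json.dumps(out[i:i+5]))
    return p,r
E
python3 - <<'E'
from plan import *
p,r=pose([.6,.1075,.19],123)
print(cur()[1].as_matrix().round(2).tolist())
rows([(p,r,25)],.5)
E
```

```text
[[0.95, 0.32, -0.0], [0.32, -0.95, 0.0], [0.0, -0.0, -1.0]]
[{"dp": [0.01, -0.01, 0.0], "delta_rot": [0.0, 0.0, -0.09], "fingers": 0.5}, {"dp": [0.05, -0.03, 0.01], "delta_rot": [0.0, 0.0, -0.24], "fingers": 0.5}, {"dp": [0.06, -0.05, 0.01], "delta_rot": [0.0, 0.0, -0.39], "fingers": 0.5}, {"dp": [0.09, -0.07, 0.02], "delta_rot": [0.0, 0.0, -0.53], "fingers": 0.5}, {"dp": [0.12, -0.07, 0.02], "delta_rot": [0.0, 0.0, -0.64], "fingers": 0.5}]
[{"dp": [0.14, -0.07, 0.02], "delta_rot": [0.0, 0.0, -0.75], "fingers": 0.5}, {"dp": [0.16, -0.07, 0.03], "delta_rot": [0.0, 0.0, -0.84], "fingers": 0.5}, {"dp": [0.19, -0.07, 0.03], "delta_rot": [0.0, 0.0, -0.92], "fingers": 0.5}, {"dp": [0.2, -0.05, 0.03], "delta_rot": [0.0, -0.01, -0.98], "fingers": 0.5}, {"dp": [0.22, -0.03, 0.03], "delta_rot": [0.0, 0.0, -1.03], "fingers": 0.5}]
[{"dp": [0.22, 0.0, 0.03], "delta_rot": [0.0, 0.0, -1.06], "fingers": 0.5}, {"dp": [0.23, 0.01, 0.04], "delta_rot": [0.0, 0.0, -1.09], "fingers": 0.5}, {"dp": [0.23, 0.04, 0.03], "delta_rot": [-0.01, 0.0, -1.09], "fingers": 0.5}, {"dp": [0.22, 0.07, 0.04], "delta_rot"
[... 174 characters left out ...]
fingers": 0.5}, {"dp": [0.17, 0.12, 0.03], "delta_rot": [0.0, 0.0, -0.98], "fingers": 0.5}, {"dp": [0.15, 0.13, 0.03], "delta_rot": [0.0, 0.0, -0.92], "fingers": 0.5}, {"dp": [0.13, 0.12, 0.03], "delta_rot": [0.0, 0.0, -0.84], "fingers": 0.5}, {"dp": [0.1, 0.13, 0.02], "delta_rot": [0.0, 0.0, -0.75], "fingers": 0.5}]
[{"dp": [0.08, 0.11, 0.02], "delta_rot": [0.0, 0.0, -0.64], "fingers": 0.5}, {"dp": [0.05, 0.09, 0.02], "delta_rot": [0.0, -0.01, -0.53], "fingers": 0.5}, {"dp": [0.04, 0.08, 0.01], "delta_rot": [0.0, 0.0, -0.39], "fingers": 0.5}, {"dp": [0.03, 0.04, 0.01], "delta_rot": [0.0, 0.0, -0.24], "fingers": 0.5}, {"dp": [0.01, 0.02, 0.0], "delta_rot": [0.0, 0.0, -0.09], "fingers": 0.5}]
```

Request:
{"name": "servo_tool", "arguments": {
  "moves": [
    {"dp": [0,0,0],"delta_rot": [0,0,-1],"fingers": 0.5},
    {"dp": [0,0,0],"delta_rot": [0,0,-1],"fingers": 0.5},
    {"dp": [0,0,0],"delta_rot": [0,0,-1],"fingers": 0.5},
    {"dp": [0,0,0],"delta_rot": [0,0,-1],"fingers": 0.5},
    {"dp": [0,0,0],"delta_rot": [0,0,-1],"fingers": 0.5}
  ]
}}

```text
clock: 0.6
position: [0.184, -0.5445, 0.3034]
ee_rot: [-0.001, 0.915, 0.403, 0.0]
contact_force: [0.6, -0.2, -0.2]
width: 0.0427
gripper_force: 0.0
```

Request:
{"name": "servo_tool", "arguments": {
  "moves": [
    {"dp": [0,0,0],"delta_rot": [0,0,-1],"fingers": 0.5},
    {"dp": [0,0,0],"delta_rot": [0,0,-1],"fingers": 0.5},
    {"dp": [0,0,0],"delta_rot": [0,0,-1],"fingers": 0.5},
    {"dp": [0,0,0],"delta_rot": [0,0,-1],"fingers": 0.5},
    {"dp": [0,0,0],"delta_rot": [0,0,-1],"fingers": 0.5}
  ]
}}

```text
clock: 1.1
position: [0.184, -0.5445, 0.3034]
ee_rot: [-0.0, 0.787, 0.617, 0.0]
contact_force: [0.3, 0.2, 1.3]
width: 0.0427
gripper_force: 0.0
```

Request:
{"name": "servo_tool", "arguments": {
  "moves": [
    {"dp": [0,0,0],"delta_rot": [0,0,-1],"fingers": 0.5},
    {"dp": [0,0,0],"delta_rot": [0,0,-1],"fingers": 0.5},
    {"dp": [0,0,0],"delta_rot": [0,0,-1],"fingers": 0.5},
    {"dp": [0,0,0],"delta_rot": [0,0,-1],"fingers": 0.5},
    {"dp": [0,0,0],"delta_rot": [0,0,-1],"fingers": 0.5}
  ]
}}

```text
clock: 1.6
position: [0.184, -0.5445, 0.3034]
ee_rot: [-0.0, 0.61, 0.793, 0.0]
contact_force: [-0.3, -0.2, -0.1]
width: 0.0425
gripper_force: 0.0
```

Request:
{"name": "servo_tool", "arguments": {
  "moves": [
    {"dp": [0,0,0],"delta_rot": [0,0,-1],"fingers": 0.5},
    {"dp": [0,0,0],"delta_rot": [0,0,-1],"fingers": 0.5},
    {"dp": [0,0,0],"delta_rot": [0,0,-1],"fingers": 0.5},
    {"dp": [0.04,0.1,0.01],"delta_rot": [0,0,-0.2],"fingers": 0.5},
    {"dp": [0.09,0.2,0.03],"delta_rot": [0,0,0],"fingers": 0.5}
  ]
}}

```text
clock: 2.1
position: [0.2205, -0.4917, 0.2955]
ee_rot: [0.0, 0.479, 0.878, -0.001]
contact_force: [1.7, 0.3, 0.1]
width: 0.0426
gripper_force: 0.0
```

Request:
{"name": "servo_tool", "arguments": {
  "moves": [
    {"dp": [0.09,0.2,0.03],"delta_rot": [0,0,0],"fingers": 0.5},
    {"dp": [0.09,0.2,0.03],"delta_rot": [0,0,0],"fingers": 0.5},
    {"dp": [0.09,0.2,0.03],"delta_rot": [0,0,0],"fingers": 0.5},
    {"dp": [0.09,0.2,0.03],"delta_rot": [0,0,0],"fingers": 0.5},
    {"dp": [0.09,0.2,0.03],"delta_rot": [0,0,0],"fingers": 0.5}
  ]
}}

```text
clock: 2.6
position: [0.34, -0.3034, 0.2655]
ee_rot: [-0.0, 0.478, 0.878, 0.0]
contact_force: [-0.2, 0.6, 0.6]
width: 0.0427
gripper_force: 0.0
```

Request:
{"name": "servo_tool", "arguments": {
  "moves": [
    {"dp": [0.09,0.2,0.03],"delta_rot": [0,0,0],"fingers": 0.5},
    {"dp": [0.09,0.2,0.03],"delta_rot": [0,0,0],"fingers": 0.5},
    {"dp": [0.09,0.2,0.03],"delta_rot": [0,0,0],"fingers": 0.5},
    {"dp": [0.09,0.2,0.03],"delta_rot": [0,0,0],"fingers": 0.5},
    {"dp": [0.09,0.2,0.03],"delta_rot": [0,0,0],"fingers": 0.5}
  ]
}}

```text
clock: 3.1
position: [0.4584, -0.1191, 0.2355]
ee_rot: [-0.0, 0.478, 0.878, 0.0]
contact_force: [-0.2, -1.0, 1.2]
width: 0.043
gripper_force: 0.0
```

Request:
{"name": "servo_tool", "arguments": {
  "moves": [
    {"dp": [0.09,0.2,0.03],"delta_rot": [0,0,0],"fingers": 0.5},
    {"dp": [0.09,0.2,0.03],"delta_rot": [0,0,0],"fingers": 0.5},
    {"dp": [0.09,0.2,0.03],"delta_rot": [0,0,0],"fingers": 0.5},
    {"dp": [0.09,0.2,0.03],"delta_rot": [0,0,0],"fingers": 0.5},
    {"dp": [0.09,0.2,0.03],"delta_rot": [0,0,0],"fingers": 0.5}
  ]
}}

```text
clock: 3.6
position: [0.5769, 0.065, 0.2054]
ee_rot: [-0.001, 0.478, 0.879, -0.0]
contact_force: [0.5, -0.9, 0.8]
width: 0.0427
gripper_force: 0.0
```

```bash
cat >> plan.py <<'E'
def wrist(save=None):
    p,r=cur();im,d=cap('wrist',save);c=imaging.calibration('wrist')
    X=np.array(c['hand_eye']);K=np.array(c['intrinsics'])
    v,u=np.mgrid[0:384,0:512]
    P=np.stack([(u-K[0,2])/K[0,0]*d,(v-K[1,2])/K[1,1]*d,d],-1)@X[:3,:3].T+X[:3,3]
    return im,d,r.apply(P.reshape(-1,3)).reshape(P.shape)+p
E
python3 - <<'E'
from plan import *
im,d,W=wrist('w1.png')
hsv=cv2.cvtColor(im,cv2.COLOR_RGB2HSV);Z=W[...,2]
m=(d>0)&(Z>.038)&(Z<.06)&(hsv[...,2]<70)&(np.hypot(W[...,0]-.6,W[...,1]-.1075)<.07)
print(m.sum());P=W[m]
r=cv2.minAreaRect((P[:,:2]*1000).astype(np.float32));print(r,np.percentile(P[:,2],[5,50,95]))
print(cur()[0],np.degrees(cur()[1].as_rotvec()))
E
```

```text
1758
((600.0281372070312, 110.4022216796875), (10.365720748901367, 85.05147552490234), 34.74981689453125) [0.04769686 0.05010077 0.05125347]
[0.58061546 0.07035821 0.20444871] [ -85.84079803 -158.20092693   -0.63404166]
```

View pics/w1.png

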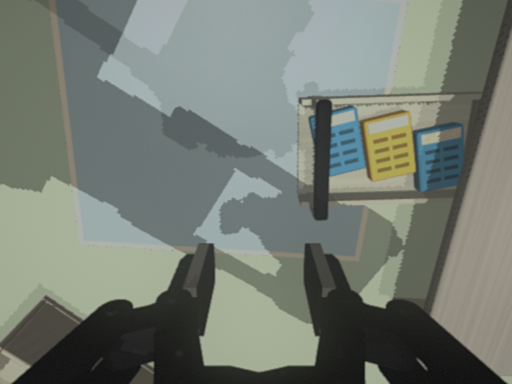

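The wrist view shows the hoop bar at (320,160) and all three cassettes on the tray. The measured hoop is at (600,110) mm, top 50 mm, which fits the given sizes. I'll descend and grip it.

Request:
{"name": "servo_tool", "arguments": {
  "moves": [
    {"dp": [0.06,0.1,0.1],"delta_rot": [0,0,-0.2],"fingers": 0.5},
    {"dp": [0.05,0.09,0.1],"delta_rot": [0,0,0],"fingers": 0.5},
    {"dp": [0,0,0.1],"delta_rot": [0,0,0],"fingers": 0.5},
    {"dp": [0,0,0.1],"delta_rot": [0,0,0],"fingers": 0.5},
    {"dp": [0,0,0.1],"delta_rot": [0,0,0],"fingers": 0.5}
  ]
}}

```text
clock: 4.15
position: [0.5957, 0.1026, 0.1049]
ee_rot: [-0.001, 0.469, 0.883, -0.0]
contact_force: [-0.7, -0.3, 0.2]
width: 0.0429
gripper_force: 0.0
```

Request:
{"name": "servo_tool", "arguments": {
  "moves": [
    {"dp": [0,0,0],"delta_rot": [0,0,0],"fingers": 0.3},
    {"dp": [0,0,0],"delta_rot": [0,0,0],"fingers": 0.2},
    {"dp": [0,0,0],"delta_rot": [0,0,0],"fingers": 0.1},
    {"dp": [0,0,0],"delta_rot": [0,0,0],"fingers": 0},
    {"dp": [0,0,0],"delta_rot": [0,0,0],"fingers": 0}
  ],
  "force": 40
}}

```text
clock: 4.65
position: [0.5971, 0.1017, 0.1068]
ee_rot: [0.001, 0.469, 0.883, 0.0]
contact_force: [0.0, 1.0, 0.4]
width: 0.0088
gripper_force: 40.6
```

Request:
{"name": "servo_tool", "arguments": {
  "moves": [
    {"dp": [0,-0.01,0],"delta_rot": [0,0,0],"fingers": 0},
    {"dp": [0,-0.02,0],"delta_rot": [0,0,0],"fingers": 0},
    {"dp": [0,-0.04,0],"delta_rot": [0,0,0],"fingers": 0},
    {"dp": [0.01,-0.05,0],"delta_rot": [0,0,0],"fingers": 0},
    {"dp": [0,-0.05,0],"delta_rot": [0,0,0],"fingers": 0}
  ]
}}

```text
clock: 5.15
position: [0.568, 0.084, 0.1068]
ee_rot: [0.001, 0.469, 0.883, 0.001]
contact_force: [3.6, 3.2, 5.6]
width: 0.0089
gripper_force: 41.1
```

Request:
{"name": "servo_tool", "arguments": {
  "moves": [
    {"dp": [0,-0.05,0],"delta_rot": [0,0,0],"fingers": 0},
    {"dp": [0.01,-0.05,0],"delta_rot": [0,0,0],"fingers": 0},
    {"dp": [0,-0.05,0],"delta_rot": [0,0,0],"fingers": 0},
    {"dp": [0.01,-0.05,0],"delta_rot": [0,0,0],"fingers": 0},
    {"dp": [0,-0.05,0],"delta_rot": [0,0,0],"fingers": 0}
  ]
}}

```text
clock: 5.65
position: [0.5242, 0.0592, 0.1068]
ee_rot: [0.001, 0.469, 0.883, 0.001]
contact_force: [4.8, 3.0, 4.8]
width: 0.0093
gripper_force: 41.2
```

Request:
{"name": "servo_tool", "arguments": {
  "moves": [
    {"dp": [0.01,-0.05,0],"delta_rot": [0,0,0],"fingers": 0},
    {"dp": [0,-0.05,0],"delta_rot": [0,0,0],"fingers": 0},
    {"dp": [0.01,-0.05,0],"delta_rot": [0,0,0],"fingers": 0},
    {"dp": [0,-0.05,0],"delta_rot": [0,0,0],"fingers": 0},
    {"dp": [0,-0.05,0],"delta_rot": [0,0,0],"fingers": 0}
  ]
}}

```text
clock: 6.15
position: [0.4807, 0.0345, 0.1068]
ee_rot: [0.002, 0.469, 0.883, 0.001]
contact_force: [5.2, 3.5, 5.2]
width: 0.0088
gripper_force: 41.3
```

Request:
{"name": "servo_tool", "arguments": {
  "moves": [
    {"dp": [0,-0.04,0],"delta_rot": [0,0,0],"fingers": 0},
    {"dp": [0,-0.03,0],"delta_rot": [0,0,0],"fingers": 0},
    {"dp": [0,-0.02,0],"delta_rot": [0,0,0],"fingers": 0},
    {"dp": [0,-0.01,0],"delta_rot": [0,0,0],"fingers": 0},
    {"dp": [0,0,0],"delta_rot": [0,0,0],"fingers": 0}
  ]
}}

```text
clock: 6.65
position: [0.464, 0.0232, 0.1068]
ee_rot: [0.001, 0.469, 0.883, 0.001]
contact_force: [4.0, 1.6, 8.0]
width: 0.0093
gripper_force: 41.4
```

Request:
{"name": "servo_tool", "arguments": {
  "moves": [
    {"dp": [0,0,0],"delta_rot": [0,0,0],"fingers": 0.1},
    {"dp": [0,0,0],"delta_rot": [0,0,0],"fingers": 0.3},
    {"dp": [0,0,0],"delta_rot": [0,0,0],"fingers": 0.5},
    {"dp": [0,0,-0.05],"delta_rot": [0,0,0],"fingers": 0.5},
    {"dp": [0,0,-0.1],"delta_rot": [0,0,0],"fingers": 0.5}
  ]
}}

```text
clock: 7.15
position: [0.4614, 0.0235, 0.135]
ee_rot: [-0.003, 0.469, 0.883, -0.001]
contact_force: [0.4, 0.7, 0.5]
width: 0.0426
gripper_force: 0.0
```

Request:
{"name": "servo_tool", "arguments": {
  "moves": [
    {"dp": [0,0,-0.2],"delta_rot": [0,0,0],"fingers": 0.5},
    {"dp": [0,0,-0.2],"delta_rot": [0,0,0],"fingers": 0.5},
    {"dp": [0,0,-0.1],"delta_rot": [0,0,0.5],"fingers": 0.5},
    {"dp": [0,0,0],"delta_rot": [0,0,1],"fingers": 0.5},
    {"dp": [0,0,0],"delta_rot": [0,0,1],"fingers": 0.5}
  ]
}}

```text
clock: 7.65
position: [0.4631, 0.0234, 0.2371]
ee_rot: [0.0, 0.577, 0.817, -0.0]
contact_force: [0.3, 0.3, -0.0]
width: 0.0426
gripper_force: 0.0
```

```bash
python3 - <<'E'
from plan import *
for n in('top','scene'):
    im,d=cap(n,n+'1.png');np.savez('pics/%s1.npz'%n,im=im,d=d)
np.set_printoptions(precision=4,suppress=True)
s=readout.get_state();print(s['clock'],s['position'],s['qpos'])
im=cv2.imread('pics/top1.png')[100:260,140:360];im2=cv2.imread('pics/scene1.png')[140:300,180:400]
cv2.imwrite('pics/v1.png',np.vstack([cv2.resize(im,(400,290)),cv2.resize(im2,(400,290))]))
E
```

```text
7.75 [0.4628 0.0235 0.2362] [-0.0994  0.1607  1.8396 -0.0005  1.1422 -0.4444]
```

View pics/v1.png

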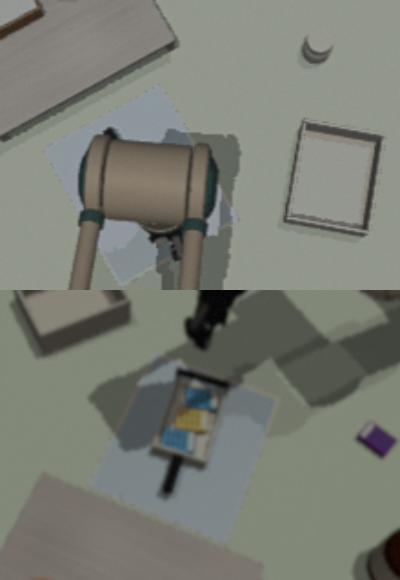

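The tray stands fully out on the pad with all three cassettes on it (scene half of the picture: hoop ~(203,380), handle ~(172,475)). Now I'll measure the handle.

```bash
cat > m3.py <<'E'
from plan import *
z=np.load('pics/scene1.npz');im,d=z['im'],z['d'];W=world('scene',d);hsv=cv2.cvtColor(im,cv2.COLOR_RGB2HSV);Z=W[...,2]
near=(np.hypot(W[...,0]-.54,W[...,1]-.08)<.13)&(hsv[...,2]<60)&(d>0)
for nm,m in(('hoop',near&(Z>.04)&(Z<.06)),('handle',near&(Z>.022)&(Z<.039))):
    n,l,st,ce=cv2.connectedComponentsWithStats(m.astype(np.uint8))
    for i in range(1,n):
        if st[i,4]<15: continue
        P=W[l==i];r=cv2.minAreaRect((P[:,:2]*1000).astype(np.float32));print(nm,len(P),np.round(r[0],1),np.round(r[1],1),round(r[2],1),np.percentile(P[:,2],[10,50,90]).round(4))
E
python3 m3.py
```

```text
hoop 113 [462.3  26.1] [10.4 82.4] 33.9 [0.0465 0.0513 0.0536]
handle 123 [594.5 113.4] [57.8 15.6] 33.8 [0.0321 0.0348 0.0368]
```

Request:
{"name": "servo_tool", "arguments": {
  "moves": [
    {"dp": [0,0,-0.1],"delta_rot": [0,0,1],"fingers": 0.6},
    {"dp": [0,0,0],"delta_rot": [0,0,1],"fingers": 0.6},
    {"dp": [0,0,0],"delta_rot": [0,0,1],"fingers": 0.6},
    {"dp": [0,0,0],"delta_rot": [0,0,1],"fingers": 0.6},
    {"dp": [0,0,0],"delta_rot": [0,0,1],"fingers": 0.6}
  ]
}}

```text
clock: 8.25
position: [0.463, 0.0235, 0.2557]
ee_rot: [-0.0, 0.76, 0.65, -0.001]
contact_force: [0.1, 0.7, -0.1]
width: 0.0513
gripper_force: 0.0
```

Request:
{"name": "servo_tool", "arguments": {
  "moves": [
    {"dp": [0,0,0],"delta_rot": [0,0,1],"fingers": 0.6},
    {"dp": [0,0,0],"delta_rot": [0,0,1],"fingers": 0.6},
    {"dp": [0,0,0],"delta_rot": [0,0,1],"fingers": 0.6},
    {"dp": [0,0,0],"delta_rot": [0,0,1],"fingers": 0.6},
    {"dp": [0,0,0],"delta_rot": [0,0,1],"fingers": 0.6}
  ]
}}

```text
clock: 8.75
position: [0.4629, 0.0235, 0.2556]
ee_rot: [-0.0, 0.897, 0.441, -0.001]
contact_force: [0.0, -0.4, -0.3]
width: 0.0512
gripper_force: 0.0
```

Request:
{"name": "servo_tool", "arguments": {
  "moves": [
    {"dp": [0,0,0],"delta_rot": [0,0,1],"fingers": 0.6},
    {"dp": [0,0,0],"delta_rot": [0,0,1],"fingers": 0.6},
    {"dp": [0,0,0],"delta_rot": [0,0,1],"fingers": 0.6},
    {"dp": [0,0,0],"delta_rot": [0,0,0.3],"fingers": 0.6},
    {"dp": [0,0,0],"delta_rot": [0,0,0],"fingers": 0.6}
  ]
}}

```text
clock: 9.25
position: [0.4631, 0.0235, 0.2556]
ee_rot: [-0.0, 0.957, 0.29, -0.001]
contact_force: [0.5, 0.5, 0.2]
width: 0.0514
gripper_force: 0.0
```

Request:
{"name": "servo_tool", "arguments": {
  "moves": [
    {"dp": [0.12,0,0],"delta_rot": [0,0,0],"fingers": 0.6},
    {"dp": [0.2,0,0],"delta_rot": [0,0,0],"fingers": 0.6},
    {"dp": [0.2,0,0.05],"delta_rot": [0,0,0],"fingers": 0.6},
    {"dp": [0.2,-0.01,0.1],"delta_rot": [0,0,0],"fingers": 0.6},
    {"dp": [0.1,0,0.15],"delta_rot": [0,0,0],"fingers": 0.6}
  ]
}}

```text
clock: 9.75
position: [0.6028, 0.1178, 0.1965]
ee_rot: [0.0, 0.957, 0.29, 0.003]
contact_force: [0.9, 0.5, -0.0]
width: 0.0512
gripper_force: 0.0
```

Request:
{"name": "servo_tool", "arguments": {
  "moves": [
    {"dp": [0,0,0.15],"delta_rot": [0,0,0],"fingers": 0.6},
    {"dp": [0,0,0.15],"delta_rot": [0,0,0],"fingers": 0.6},
    {"dp": [0,0,0.12],"delta_rot": [0,0,0],"fingers": 0.6},
    {"dp": [0,0,0.1],"delta_rot": [0,0,0],"fingers": 0.6},
    {"dp": [0,0,0.05],"delta_rot": [0,0,0],"fingers": 0.6}
  ]
}}

```text
clock: 10.25
position: [0.5978, 0.1157, 0.0796]
ee_rot: [-0.0, 0.957, 0.29, -0.002]
contact_force: [-0.2, 0.6, -0.2]
width: 0.0515
gripper_force: 0.0
```

Request:
{"name": "servo_tool", "arguments": {
  "moves": [
    {"dp": [0,0,0],"delta_rot": [0,0,0],"fingers": 0.4},
    {"dp": [0,0,0],"delta_rot": [0,0,0],"fingers": 0.3},
    {"dp": [0,0,0],"delta_rot": [0,0,0],"fingers": 0.2},
    {"dp": [0,0,0],"delta_rot": [0,0,0],"fingers": 0.1},
    {"dp": [0,0,0],"delta_rot": [0,0,0],"fingers": 0}
  ],
  "force": 40
}}

```text
clock: 10.75
position: [0.5999, 0.1161, 0.0832]
ee_rot: [0.0, 0.957, 0.289, 0.001]
contact_force: [-0.7, -0.1, 3.6]
width: 0.0152
gripper_force: 41.2
```

Request:
{"name": "servo_tool", "arguments": {
  "moves": [
    {"dp": [0,0,0],"delta_rot": [0,0,0],"fingers": 0},
    {"dp": [0,0,0],"delta_rot": [0,0,0],"fingers": 0},
    {"dp": [0,0,0],"delta_rot": [0,0,0],"fingers": 0}
  ],
  "force": 110
}}

```text
clock: 11.05
position: [0.6, 0.1161, 0.0834]
ee_rot: [0.0, 0.957, 0.289, 0.001]
contact_force: [-1.2, 1.4, 7.2]
width: 0.0137
gripper_force: 107.4
```

Request:
{"name": "servo_tool", "arguments": {
  "moves": [
    {"dp": [0,0,-0.01],"delta_rot": [0,0,0],"fingers": 0},
    {"dp": [0,0,-0.02],"delta_rot": [0,0,0],"fingers": 0},
    {"dp": [0,0,-0.04],"delta_rot": [0,0,0],"fingers": 0},
    {"dp": [0,0,-0.05],"delta_rot": [0,0,0],"fingers": 0},
    {"dp": [0,0,-0.05],"delta_rot": [0,0,0],"fingers": 0}
  ]
}}

```text
clock: 11.55
position: [0.5993, 0.1158, 0.1166]
ee_rot: [0.0, 0.957, 0.289, 0.0]
contact_force: [0.3, 0.3, -2.7]
width: 0.014
gripper_force: 107.5
```

Request:
{"name": "servo_tool", "arguments": {
  "moves": [
    {"dp": [0,0,-0.05],"delta_rot": [0,0,0],"fingers": 0},
    {"dp": [0,0,-0.05],"delta_rot": [0,0,0],"fingers": 0},
    {"dp": [0,0,-0.05],"delta_rot": [0,0,0],"fingers": 0},
    {"dp": [0,0,-0.05],"delta_rot": [0,0,0],"fingers": 0},
    {"dp": [0,0,-0.05],"delta_rot": [0,0,0],"fingers": 0}
  ]
}}

```text
clock: 12.05
position: [0.5992, 0.1159, 0.1668]
ee_rot: [0.0, 0.957, 0.289, 0.0]
contact_force: [0.4, -0.4, -2.4]
width: 0.0141
gripper_force: 107.5
```

Request:
{"name": "servo_tool", "arguments": {
  "moves": [
    {"dp": [0,0,-0.05],"delta_rot": [0,0,0],"fingers": 0},
    {"dp": [0,0,-0.04],"delta_rot": [0,0,0],"fingers": 0},
    {"dp": [0,0,-0.02],"delta_rot": [0,0,0],"fingers": 0},
    {"dp": [0,0,-0.01],"delta_rot": [0,0,0],"fingers": 0},
    {"dp": [0,0,0],"delta_rot": [0,0,0],"fingers": 0}
  ]
}}

```text
clock: 12.55
position: [0.5992, 0.1159, 0.1899]
ee_rot: [0.0, 0.957, 0.289, -0.0]
contact_force: [-0.1, -0.5, -3.0]
width: 0.014
gripper_force: 107.4
```

```bash
python3 - <<'E'
from plan import *
im,d=cap('scene','scene2.png');W=world('scene',d);hsv=cv2.cvtColor(im,cv2.COLOR_RGB2HSV);Z=W[...,2]
s=readout.get_state();p=np.array(s['position']);print(s['clock'],p,s['width'],s['contact_force'],s['qpos'])
u=np.array([.832,.555]);near=(np.hypot(W[...,0]-.54,W[...,1]-.08)<.12)&(d>0)
m=near&(hsv[...,1]>110)&(Z<.2)&(Z>.05)&(((hsv[...,0]>95)&(hsv[...,0]<125))|((hsv[...,0]>18)&(hsv[...,0]<36)))
P=W[m];x=(P[:,:2]-p[:2])@u+105e-3;A=np.polyfit(x,P[:,2],1);print('cassettes',m.sum(),'slope deg',np.degrees(np.arctan(A[0])),'z at grip',A[1]+A[0]*.105,x.min(),x.max())
n,l,st,ce=cv2.connectedComponentsWithStats(m.astype(np.uint8));print(st[1:,4])
m=near&(hsv[...,2]<60)&(Z>.1)&(((W[...,:2]-p[:2])@u)<-.14);print('hoop',m.sum(),W[m].mean(0),np.percentile(Z[m],[5,50,95]))
E
```

```text
12.6 [0.59907489 0.11590342 0.18960638] 0.013685279438551731 [ 0.00768453 -1.13316385 -3.15227985] [ 7.71668383e-02  4.09094088e-01  1.59895096e+00 -9.20503213e-05
  1.13409760e+00  1.06220786e+00]
cassettes 8 slope deg 31.54869746686439 z at grip 0.1493810476176899 0.09712007555744782 0.12618542039537012
[1 1 1 1 1 1 1 1]
hoop 895 [0.43921221 0.07707381 0.55685851] [0.5323711  0.55808802 0.59191143]
```

```bash
python3 - <<'E'
from plan import *
im,d,W=wrist('w2.png')
p,r=cur();X=np.array(imaging.calibration('wrist')['hand_eye']);print(X.round(3).tolist(),(d>0).mean())
a=cv2.imread('pics/w2.png');b=cv2.imread('pics/scene2.png')
cv2.imwrite('pics/v2.png',np.hstack([cv2.resize(a,(400,300)),cv2.resize(b,(400,300))]))
E
```

```text
[[-0.001, -0.944, -0.33, 0.086], [1.0, -0.001, 0.0, -0.0], [-0.001, -0.33, 0.944, -0.069], [0.0, 0.0, 0.0, 1.0]] 0.9959615071614584
```

View pics/v2.png

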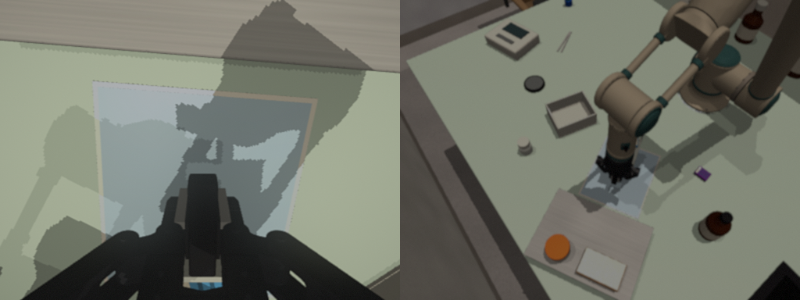

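The wrist half shows the bar held between the fingers (~203,230), with a blue cassette edge behind it. The scene camera's view is blocked by the arm. I'll check the tray's slope from the bar's depth.

```bash
cat > slope.py <<'E'
from plan import *
im,d,W=wrist();p,r=cur()
L=r.inv().apply((W-p).reshape(-1,3)).reshape(W.shape)
for v in range(225,384,12):
    q=L[v,252:270];print(v,np.median(q,0).round(4),im[v,260])
E
python3 slope.py; python3 -c "
from h import *
print(readout.get_state()['moment'])"
```

```text
225 [0.0239 0.0003 0.0603] [39 41 41]
237 [0.0232 0.0003 0.0507] [35 38 37]
249 [0.0182 0.0003 0.0499] [32 35 34]
261 [0.0126 0.0003 0.0501] [30 32 32]
273 [0.0072 0.0003 0.0497] [27 29 26]
285 [0.0011 0.0003 0.05  ] [25 25 27]
297 [-0.0049  0.0003  0.05  ] [18 20 20]
309 [-0.0112  0.0003  0.0502] [22 23 23]
321 [-0.0175  0.0003  0.0501] [26 25 26]
333 [-0.0243  0.0003  0.0503] [26 24 24]
345 [-0.031   0.0003  0.0503] [28 27 27]
357 [-0.038   0.0003  0.0503] [163 161 143]
369 [-0.0627  0.0004  0.0664] [47 77 92]
381 [ 0.0117 -0.     -0.0054] [22 23 21]
[ 0.24190937 -0.2301633   0.00849166]
```

```bash
cat > tip.py <<'E'
from plan import *
yaw=-11;tub=np.array([.530,-.227]);u=np.array([np.cos(np.radians(yaw)),np.sin(np.radians(yaw))])
lipT=np.array([-.1765,0,.084])
def tilt(th,lx,lz):
    R=Ro.from_euler('z',yaw,degrees=True)*Ro.from_euler('y',-th,degrees=True)*Ro.from_euler('x',180,degrees=True)
    L=np.r_[tub+u*lx,lz];return L-R.apply(lipT),R
E
python3 - <<'E'
from tip import *
P,R=tilt(0,.005,.105);print(P)
st=rows([(P,R,25)],0)
E
```

```text
[ 0.70816533 -0.26163183  0.189     ]
[{"dp": [0.0, 0.01, 0.0], "delta_rot": [0.0, 0.0, 0.04], "fingers": 0}, {"dp": [-0.01, 0.02, 0.0], "delta_rot": [0.0, 0.0, 0.1], "fingers": 0}, {"dp": [-0.01, 0.04, 0.0], "delta_rot": [0.0, 0.0, 0.17], "fingers": 0}, {"dp": [-0.02, 0.06, 0.0], "delta_rot": [0.0, 0.0, 0.22], "fingers": 0}, {"dp": [-0.02, 0.07, 0.0], "delta_rot": [0.0, 0.0, 0.28], "fingers": 0}]
[{"dp": [-0.01, 0.08, 0.0], "delta_rot": [0.0, 0.0, 0.32], "fingers": 0}, {"dp": [-0.02, 0.08, 0.0], "delta_rot": [0.0, 0.0, 0.36], "fingers": 0}, {"dp": [-0.02, 0.1, 0.0], "delta_rot": [0.0, 0.0, 0.39], "fingers": 0}, {"dp": [-0.01, 0.11, 0.0], "delta_rot": [0.0, 0.0, 0.42], "fingers": 0}, {"dp": [-0.01, 0.11, 0.0], "delta_rot": [0.0, 0.0, 0.44], "fingers": 0}]
[{"dp": [0.0, 0.11, 0.0], "delta_rot": [0.0, 0.0, 0.45], "fingers": 0}, {"dp": [0.0, 0.12, 0.0], "delta_rot": [0.0, 0.0, 0.47], "fingers": 0}, {"dp": [0.01, 0.12, 0.0], "delta_rot": [0.0, 0.01, 0.46], "fingers": 0}, {"dp": [0.01, 0.11, 0.0], "delta_rot": [0.0, 0.0, 0.47], "fingers": 0}, {"dp": [0.02, 0.12, 0.0], "delta_rot": [0.0, 0.0, 0.45], "fingers": 0}]
[{"dp": [0.02, 0.11, 0.0], "delta_rot": [0.0, 0.0, 0.44], "fingers": 0}, {"dp": [0.03, 0.1, 0.0], "delta_rot": [0.0, 0.0, 0.42], "fingers": 0}, {"dp": [0.02, 0.09, 0.0], "delta_rot": [0.0, 0.0, 0.39], "fingers": 0}, {"dp": [0.03, 0.09, 0.0], "delta_rot": [0.0, 0.0, 0.36], "fingers": 0}, {"dp": [0.03, 0.07, 0.0], "delta_rot": [0.0, 0.0, 0.32], "fingers": 0}]
[{"dp": [0.03, 0.07, 0.0], "delta_rot": [0.0, 0.0, 0.27], "fingers": 0}, {"dp": [0.02, 0.05, 0.0], "delta_rot": [0.0, 0.0, 0.23], "fingers": 0}, {"dp": [0.02, 0.04, 0.0], "delta_rot": [0.0, 0.0, 0.17], "fingers": 0}, {"dp": [0.01, 0.02, 0.0], "delta_rot": [0.0, 0.0, 0.1], "fingers": 0}, {"dp": [0.01, 0.01, 0.0], "delta_rot": [0.0, 0.0, 0.04], "fingers": 0}]
```

Request:
{"name": "servo_tool", "arguments": {
  "moves": [
    {"dp": [0,0.01,0],"delta_rot": [0,0,0.04],"fingers": 0},
    {"dp": [-0.01,0.02,0],"delta_rot": [0,0,0.1],"fingers": 0},
    {"dp": [-0.01,0.04,0],"delta_rot": [0,0,0.17],"fingers": 0},
    {"dp": [-0.02,0.06,0],"delta_rot": [0,0,0.22],"fingers": 0},
    {"dp": [-0.02,0.07,0],"delta_rot": [0,0,0.28],"fingers": 0}
  ]
}}

```text
clock: 13.2
position: [0.6104, 0.0744, 0.1899]
ee_rot: [0.0, 0.969, 0.249, -0.0]
contact_force: [-0.4, 0.3, -3.0]
width: 0.0142
gripper_force: 107.5
```

Request:
{"name": "servo_tool", "arguments": {
  "moves": [
    {"dp": [-0.01,0.08,0],"delta_rot": [0,0,0.32],"fingers": 0},
    {"dp": [-0.02,0.08,0],"delta_rot": [0,0,0.36],"fingers": 0},
    {"dp": [-0.02,0.1,0],"delta_rot": [0,0,0.39],"fingers": 0},
    {"dp": [-0.01,0.11,0],"delta_rot": [0,0,0.42],"fingers": 0},
    {"dp": [-0.01,0.11,0],"delta_rot": [0,0,0.44],"fingers": 0}
  ]
}}

```text
clock: 13.7
position: [0.6376, -0.0197, 0.1899]
ee_rot: [0.0, 0.988, 0.153, 0.0]
contact_force: [-0.0, 1.2, -2.4]
width: 0.0136
gripper_force: 107.5
```

Request:
{"name": "servo_tool", "arguments": {
  "moves": [
    {"dp": [0,0.11,0],"delta_rot": [0,0,0.45],"fingers": 0},
    {"dp": [0,0.12,0],"delta_rot": [0,0,0.47],"fingers": 0},
    {"dp": [0.01,0.12,0],"delta_rot": [0,0,0.46],"fingers": 0},
    {"dp": [0.01,0.11,0],"delta_rot": [0,0,0.47],"fingers": 0},
    {"dp": [0.02,0.12,0],"delta_rot": [0,0,0.45],"fingers": 0}
  ]
}}

```text
clock: 14.2
position: [0.6702, -0.1313, 0.1898]
ee_rot: [-0.0, 0.999, 0.039, -0.0]
contact_force: [0.5, 0.3, -3.2]
width: 0.014
gripper_force: 107.5
```

Request:
{"name": "servo_tool", "arguments": {
  "moves": [
    {"dp": [0.02,0.11,0],"delta_rot": [0,0,0.44],"fingers": 0},
    {"dp": [0.03,0.1,0],"delta_rot": [0,0,0.42],"fingers": 0},
    {"dp": [0.02,0.09,0],"delta_rot": [0,0,0.39],"fingers": 0},
    {"dp": [0.03,0.09,0],"delta_rot": [0,0,0.36],"fingers": 0},
    {"dp": [0.03,0.07,0],"delta_rot": [0,0,0.32],"fingers": 0}
  ]
}}

```text
clock: 14.7
position: [0.697, -0.223, 0.1898]
ee_rot: [0.0, 0.998, -0.057, -0.0]
contact_force: [0.3, 0.4, -3.2]
width: 0.0142
gripper_force: 107.5
```

Request:
{"name": "servo_tool", "arguments": {
  "moves": [
    {"dp": [0.03,0.07,0],"delta_rot": [0,0,0.27],"fingers": 0},
    {"dp": [0.02,0.05,0],"delta_rot": [0,0,0.23],"fingers": 0},
    {"dp": [0.02,0.04,0],"delta_rot": [0,0,0.17],"fingers": 0},
    {"dp": [0.01,0.02,0],"delta_rot": [0,0,0.1],"fingers": 0},
    {"dp": [0.01,0.01,0],"delta_rot": [0,0,0.04],"fingers": 0}
  ]
}}

```text
clock: 15.2
position: [0.7092, -0.2617, 0.1899]
ee_rot: [-0.0, 0.995, -0.096, -0.0]
contact_force: [-0.2, 0.2, -3.3]
width: 0.014
gripper_force: 107.5
```

```bash
python3 - <<'E'
from tip import *
im,d=cap('top','top3.png');b,_=cap('scene','scene3.png')
cv2.imwrite('pics/v3.png',np.hstack([cv2.resize(im[100:270,210:420,::-1],(400,324)),cv2.resize(b[60:270,110:370,::-1],(400,324))]))
p,r=cur();print(p,r.as_euler('ZYX',degrees=True))
w=[tilt(10,.005,.083)+(10,),tilt(45,.005,.05)+(35,)]
rows(w[:1],0);print();rows(w[1:],0,w[0][:2],ramp=False)
E
```

```text
[ 0.70936723 -0.26142133  0.18990545] [-1.10063796e+01 -2.98668493e-03 -1.79992588e+02]
[{"dp": [0.0, 0.0, 0.0], "delta_rot": [0.0, 0.05, 0.0], "fingers": 0}, {"dp": [-0.01, 0.0, 0.0], "delta_rot": [0.0, 0.13, 0.0], "fingers": 0}, {"dp": [-0.01, 0.0, -0.01], "delta_rot": [0.0, 0.2, 0.0], "fingers": 0}, {"dp": [-0.01, 0.0, 0.0], "delta_rot": [0.0, 0.23, 0.0], "fingers": 0}, {"dp": [-0.02, 0.0, -0.01], "delta_rot": [0.0, 0.26, 0.0], "fingers": 0}]
[{"dp": [-0.01, 0.0, 0.0], "delta_rot": [0.0, 0.26, 0.0], "fingers": 0}, {"dp": [-0.01, 0.0, -0.01], "delta_rot": [0.0, 0.24, 0.0], "fingers": 0}, {"dp": [-0.01, 0.0, 0.0], "delta_rot": [0.0, 0.19, 0.0], "fingers": 0}, {"dp": [-0.01, 0.0, -0.01], "delta_rot": [0.0, 0.14, 0.0], "fingers": 0}, {"dp": [0.0, 0.0, 0.0], "delta_rot": [0.0, 0.04, 0.0], "fingers": 0}]

[{"dp": [-0.01, 0.0, -0.01], "delta_rot": [0.0, 0.17, 0.0], "fingers": 0}, {"dp": [-0.01, 0.0, -0.01], "delta_rot": [0.0, 0.18, 0.0], "fingers": 0}, {"dp": [-0.02, 0.0, 0.0], "delta_rot": [0.0, 0.17, 0.0], "fingers": 0}, {"dp": [-0.01, 0.0, -0.01], "delta_rot": [0.0, 0.18, 0.0], "finge
[... 1600 characters left out ...]
_rot": [0.0, 0.18, 0.0], "fingers": 0}, {"dp": [0.0, 0.0, -0.01], "delta_rot": [0.0, 0.17, 0.0], "fingers": 0}, {"dp": [-0.01, 0.0, -0.02], "delta_rot": [0.0, 0.18, 0.0], "fingers": 0}, {"dp": [-0.01, 0.0, -0.01], "delta_rot": [0.0, 0.17, 0.0], "fingers": 0}, {"dp": [-0.01, 0.0, -0.01], "delta_rot": [0.0, 0.18, 0.0], "fingers": 0}]
[{"dp": [0.0, 0.0, -0.01], "delta_rot": [0.0, 0.17, 0.0], "fingers": 0}, {"dp": [-0.01, 0.0, -0.02], "delta_rot": [0.0, 0.18, 0.0], "fingers": 0}, {"dp": [-0.01, 0.0, -0.01], "delta_rot": [0.0, 0.17, 0.0], "fingers": 0}, {"dp": [0.0, 0.0, -0.01], "delta_rot": [0.0, 0.17, 0.0], "fingers": 0}, {"dp": [-0.01, 0.0, -0.02], "delta_rot": [0.0, 0.18, 0.0], "fingers": 0}]
```

View pics/v3.png

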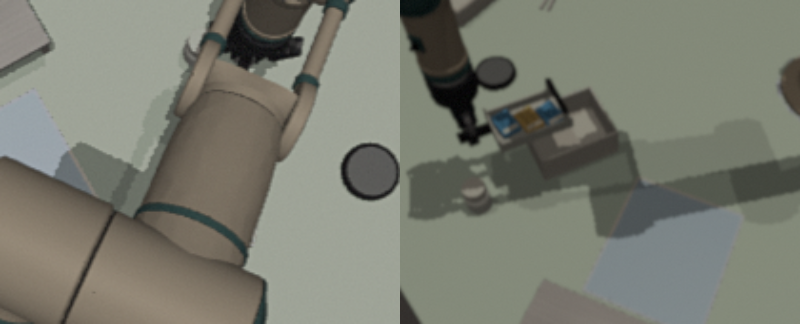

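The scene half shows the tray, all three cassettes aboard, held level over the tub with its mouth over the tub's middle. I'll start a slow tip and check alignment.

Request:
{"name": "servo_tool", "arguments": {
  "moves": [
    {"dp": [0,0,0],"delta_rot": [0,0.05,0],"fingers": 0},
    {"dp": [-0.01,0,0],"delta_rot": [0,0.13,0],"fingers": 0},
    {"dp": [-0.01,0,-0.01],"delta_rot": [0,0.2,0],"fingers": 0},
    {"dp": [-0.01,0,0],"delta_rot": [0,0.23,0],"fingers": 0},
    {"dp": [-0.02,0,-0.01],"delta_rot": [0,0.26,0],"fingers": 0}
  ]
}}

```text
clock: 15.8
position: [0.6989, -0.2593, 0.1936]
ee_rot: [0.004, 0.994, -0.096, 0.044]
contact_force: [0.3, -0.4, -3.3]
width: 0.0139
gripper_force: 107.5
```

Request:
{"name": "servo_tool", "arguments": {
  "moves": [
    {"dp": [-0.01,0,0],"delta_rot": [0,0.26,0],"fingers": 0},
    {"dp": [-0.01,0,-0.01],"delta_rot": [0,0.24,0],"fingers": 0},
    {"dp": [-0.01,0,0],"delta_rot": [0,0.19,0],"fingers": 0},
    {"dp": [-0.01,0,-0.01],"delta_rot": [0,0.14,0],"fingers": 0},
    {"dp": [0,0,0],"delta_rot": [0,0.04,0],"fingers": 0}
  ]
}}

```text
clock: 16.3
position: [0.6903, -0.2578, 0.197]
ee_rot: [0.008, 0.992, -0.096, 0.087]
contact_force: [-0.7, -0.6, -2.9]
width: 0.014
gripper_force: 107.5
```

```bash
cat > chk.py <<'E'
from tip import *
im,d=cap('scene');W=world('scene',d);hsv=cv2.cvtColor(im,cv2.COLOR_RGB2HSV);Z=W[...,2]
p,r=cur();print(readout.get_state()['clock'],p,r.as_euler('ZYX',degrees=True).round(2),readout.get_state()['contact_force'].round(1) if hasattr(readout.get_state()['contact_force'],'round') else '')
L=r.inv().apply((W-p).reshape(-1,3)).reshape(W.shape)
T=np.stack([L[...,0]+.1065,-L[...,1],.084-L[...,2]],-1) # tray coords
m=(d>0)&(hsv[...,2]<60)&(abs(T[...,0]+.058)<.03)&(abs(T[...,1])<.07)&(T[...,2]>.035)&(T[...,2]<.07)
print('hoop tray xyz',m.sum(),np.median(T[m],0).round(4),np.ptp(T[m],axis=0).round(3))
v=np.array([-u[1],u[0]]);D=W[...,:2]-tub;B=np.stack([D@u,D@v,Z],-1)
m=(d>0)&(Z>.055)&(Z<.072)&(abs(B[...,0])<.1)&(abs(B[...,1])<.085)&~((abs(T[...,0])<.14)&(abs(T[...,1])<.06))
q=B[m];print('rim local',m.sum(),np.percentile(q[:,0],[1,99]).round(3),np.percentile(q[:,1],[1,99]).round(3))
for nm,lo,hi in(('blue',95,125),('yel',15,38)):
    m=(d>0)&(hsv[...,0]>=lo)&(hsv[...,0]<=hi)&(hsv[...,1]>100)&(np.abs(B[...,0])<.25)&(np.abs(B[...,1])<.1)
    n,l,st,ce=cv2.connectedComponentsWithStats(m.astype(np.uint8))
    for i in range(1,n):
        if st[i,4]>12: print(nm,st[i,4],'tray',np.median(T[l==i],0).round(3),'tub',np.median(B[l==i],0).round(3))
E
python3 chk.py
```

```text
16.35 [ 0.69057638 -0.25788545  0.1968829 ] [-11.01 -10.   179.99] [-1.2 -0.  -2.2]
hoop tray xyz 97 [-0.0561  0.0081  0.0507] [0.011 0.083 0.02 ]
rim local 255 [-0.076  0.074] [-0.067  0.063]
blue 84 tray [-0.035  0.005  0.019] tub [0.035 0.005 0.108]
blue 98 tray [ 0.044 -0.013  0.02 ] tub [ 0.113 -0.013  0.123]
yel 122 tray [ 0.004 -0.     0.019] tub [ 0.074 -0.     0.116]
```

Request:
{"name": "servo_tool", "arguments": {
  "moves": [
    {"dp": [-0.01,0,-0.01],"delta_rot": [0,0.17,0],"fingers": 0},
    {"dp": [-0.01,0,-0.01],"delta_rot": [0,0.18,0],"fingers": 0},
    {"dp": [-0.02,0,0],"delta_rot": [0,0.17,0],"fingers": 0},
    {"dp": [-0.01,0,-0.01],"delta_rot": [0,0.18,0],"fingers": 0},
    {"dp": [-0.01,0,-0.01],"delta_rot": [0,0.17,0],"fingers": 0}
  ]
}}

```text
clock: 16.85
position: [0.6773, -0.2553, 0.2018]
ee_rot: [0.013, 0.987, -0.095, 0.13]
contact_force: [-0.3, 0.3, -2.7]
width: 0.0141
gripper_force: 107.5
```

Request:
{"name": "servo_tool", "arguments": {
  "moves": [
    {"dp": [-0.01,0,-0.01],"delta_rot": [0,0.18,0],"fingers": 0},
    {"dp": [-0.01,0,-0.01],"delta_rot": [0,0.17,0],"fingers": 0},
    {"dp": [-0.01,0,-0.01],"delta_rot": [0,0.18,0],"fingers": 0},
    {"dp": [-0.02,0,-0.01],"delta_rot": [0,0.17,0],"fingers": 0},
    {"dp": [-0.01,0,-0.01],"delta_rot": [0,0.18,0],"fingers": 0}
  ]
}}

```text
clock: 17.35
position: [0.6631, -0.2525, 0.2078]
ee_rot: [0.017, 0.98, -0.094, 0.173]
contact_force: [0.2, 0.4, -3.4]
width: 0.0138
gripper_force: 107.5
```

```bash
python3 chk.py
```

```text
17.4 [ 0.66241669 -0.25230406  0.20783658] [ -11.02  -20.02 -179.99] [-1.9  0.4 -3.2]
hoop tray xyz 91 [-0.0544  0.0052  0.0502] [0.011 0.079 0.017]
rim local 151 [-0.077  0.08 ] [-0.067  0.064]
blue 64 tray [ 0.043 -0.011  0.019] tub [ 0.097 -0.01   0.126]
blue 78 tray [-0.035  0.002  0.019] tub [0.024 0.002 0.099]
yel 122 tray [ 0.007 -0.     0.019] tub [0.063 0.    0.112]
```

No sliding yet at 20°, so I'll bring the lip lower into the tub before tipping further.

```bash
python3 - <<'E'
from tip import *
a=tilt(24,.005,.045)+(5,);b=tilt(44,.005,.045)+(20,)
rows([a],0,ramp=False);rows([b],0,a[:2],ramp=False)
E
```

```text
[{"dp": [-0.01, 0.0, 0.01], "delta_rot": [0.0, 0.14, 0.0], "fingers": 0}, {"dp": [-0.01, 0.0, 0.01], "delta_rot": [0.0, 0.14, 0.0], "fingers": 0}, {"dp": [0.0, 0.0, 0.02], "delta_rot": [0.0, 0.14, 0.0], "fingers": 0}, {"dp": [-0.01, 0.0, 0.01], "delta_rot": [0.0, 0.14, 0.0], "fingers": 0}, {"dp": [-0.01, 0.0, 0.01], "delta_rot": [0.0, 0.13, 0.0], "fingers": 0}]
[{"dp": [-0.01, 0.0, -0.01], "delta_rot": [0.0, 0.17, 0.0], "fingers": 0}, {"dp": [-0.01, 0.0, -0.02], "delta_rot": [0.0, 0.18, 0.0], "fingers": 0}, {"dp": [-0.01, 0.0, -0.01], "delta_rot": [0.0, 0.17, 0.0], "fingers": 0}, {"dp": [-0.01, 0.0, -0.02], "delta_rot": [0.0, 0.18, 0.0], "fingers": 0}, {"dp": [-0.01, 0.0, -0.01], "delta_rot": [0.0, 0.17, 0.0], "fingers": 0}]
[{"dp": [-0.01, 0.0, -0.02], "delta_rot": [0.0, 0.18, 0.0], "fingers": 0}, {"dp": [0.0, 0.0, -0.01], "delta_rot": [0.0, 0.17, 0.0], "fingers": 0}, {"dp": [-0.01, 0.0, -0.01], "delta_rot": [0.0, 0.18, 0.0], "fingers": 0}, {"dp": [-0.01, 0.0, -0.02], "delta_rot": [0.0, 0.17, 0.0], "fingers": 0}, {"dp": [-0.01, 0.0, -0.02], "delta_rot": [0.0, 0.18, 0.0], "fingers": 0}]
[{"dp": [0.0, 0.0, -0.01], "delta_rot": [0.0, 0.17, 0.0], "fingers": 0}, {"dp": [-0.01, 0.0, -0.02], "delta_rot": [0.0, 0.17, 0.0], "fingers": 0}, {"dp": [-0.01, 0.0, -0.01], "delta_rot": [0.0, 0.18, 0.0], "fingers": 0}, {"dp": [0.0, 0.0, -0.02], "delta_rot": [0.0, 0.17, 0.0], "fingers": 0}, {"dp": [-0.01, 0.0, -0.01], "delta_rot": [0.0, 0.18, 0.0], "fingers": 0}]
[{"dp": [-0.01, 0.0, -0.02], "delta_rot": [0.0, 0.17, 0.0], "fingers": 0}, {"dp": [0.0, 0.0, -0.02], "delta_rot": [0.0, 0.18, 0.0], "fingers": 0}, {"dp": [-0.01, 0.0, -0.01], "delta_rot": [0.0, 0.17, 0.0], "fingers": 0}, {"dp": [0.0, 0.0, -0.02], "delta_rot": [0.0, 0.18, 0.0], "fingers": 0}, {"dp": [-0.01, 0.0, -0.01], "delta_rot": [0.0, 0.17, 0.0], "fingers": 0}]
```

Request:
{"name": "servo_tool", "arguments": {
  "moves": [
    {"dp": [-0.01,0,0.01],"delta_rot": [0,0.14,0],"fingers": 0},
    {"dp": [-0.01,0,0.01],"delta_rot": [0,0.14,0],"fingers": 0},
    {"dp": [0,0,0.02],"delta_rot": [0,0.14,0],"fingers": 0},
    {"dp": [-0.01,0,0.01],"delta_rot": [0,0.14,0],"fingers": 0},
    {"dp": [-0.01,0,0.01],"delta_rot": [0,0.13,0],"fingers": 0}
  ]
}}

```text
clock: 17.9
position: [0.6606, -0.2521, 0.1931]
ee_rot: [0.02, 0.974, -0.094, 0.207]
contact_force: [0.6, -0.1, -2.7]
width: 0.0139
gripper_force: 107.5
```

Request:
{"name": "servo_tool", "arguments": {
  "moves": [
    {"dp": [-0.01,0,-0.01],"delta_rot": [0,0.17,0],"fingers": 0},
    {"dp": [-0.01,0,-0.02],"delta_rot": [0,0.18,0],"fingers": 0},
    {"dp": [-0.01,0,-0.01],"delta_rot": [0,0.17,0],"fingers": 0},
    {"dp": [-0.01,0,-0.02],"delta_rot": [0,0.18,0],"fingers": 0},
    {"dp": [-0.01,0,-0.01],"delta_rot": [0,0.17,0],"fingers": 0}
  ]
}}

```text
clock: 18.4
position: [0.6456, -0.2493, 0.2027]
ee_rot: [0.024, 0.964, -0.093, 0.25]
contact_force: [0.1, -0.0, -3.3]
width: 0.0136
gripper_force: 107.5
```

Request:
{"name": "servo_tool", "arguments": {
  "moves": [
    {"dp": [-0.01,0,-0.02],"delta_rot": [0,0.18,0],"fingers": 0},
    {"dp": [0,0,-0.01],"delta_rot": [0,0.17,0],"fingers": 0},
    {"dp": [-0.01,0,-0.01],"delta_rot": [0,0.18,0],"fingers": 0},
    {"dp": [-0.01,0,-0.02],"delta_rot": [0,0.17,0],"fingers": 0},
    {"dp": [-0.01,0,-0.02],"delta_rot": [0,0.18,0],"fingers": 0}
  ]
}}

```text
clock: 18.9
position: [0.6309, -0.2464, 0.2118]
ee_rot: [0.028, 0.952, -0.092, 0.292]
contact_force: [-0.6, -1.1, -2.5]
width: 0.0136
gripper_force: 107.6
```

```bash
python3 chk.py
```

```text
18.95 [ 0.6300426  -0.24605676  0.21168777] [-11.01 -34.04 179.99] [-0.7  0.6 -3. ]
hoop tray xyz 91 [-0.0529  0.0003  0.0497] [0.011 0.083 0.018]
rim local 196 [-0.074  0.08 ] [-0.069  0.064]
blue 41 tray [ 0.037 -0.008  0.02 ] tub [ 0.081 -0.008  0.12 ]
blue 51 tray [-0.04   0.004  0.019] tub [0.017 0.005 0.076]
yel 93 tray [0.002 0.002 0.019] tub [0.052 0.002 0.098]
```

Request:
{"name": "servo_tool", "arguments": {
  "moves": [
    {"dp": [0,0,-0.01],"delta_rot": [0,0.17,0],"fingers": 0},
    {"dp": [-0.01,0,-0.02],"delta_rot": [0,0.17,0],"fingers": 0},
    {"dp": [-0.01,0,-0.01],"delta_rot": [0,0.1,0],"fingers": 0},
    {"dp": [0,0,0],"delta_rot": [0,0,0],"fingers": 0},
    {"dp": [0,0,0],"delta_rot": [0,0,0],"fingers": 0}
  ]
}}

```text
clock: 19.45
position: [0.6236, -0.2451, 0.2161]
ee_rot: [0.03, 0.945, -0.091, 0.312]
contact_force: [0.4, 1.2, -2.7]
width: 0.0141
gripper_force: 107.6
```

```bash
python3 chk.py
```

```text
19.5 [ 0.62371043 -0.2451026   0.2161384 ] [-11.   -36.54 179.97] [ 0.1 -0.5 -1.8]
hoop tray xyz 103 [-0.0545  0.0036  0.0497] [0.012 0.083 0.019]
rim local 206 [-0.075  0.076] [-0.068  0.063]
blue 90 tray [-0.039 -0.01   0.018] tub [ 0.017 -0.01   0.074]
blue 81 tray [-0.124  0.007  0.012] tub [-0.046  0.007  0.021]
yel 34 tray [-0.077  0.003  0.017] tub [-0.012  0.003  0.053]
```

Request:
{"name": "servo_tool", "arguments": {
  "moves": [
    {"dp": [0,0,0],"delta_rot": [0,0,0],"fingers": 0},
    {"dp": [0,0,0],"delta_rot": [0,0,0],"fingers": 0},
    {"dp": [0,0,0],"delta_rot": [0,0,0],"fingers": 0},
    {"dp": [0,0,0],"delta_rot": [0,0,0],"fingers": 0},
    {"dp": [0,0,0],"delta_rot": [0,0,0],"fingers": 0}
  ]
}}

```text
clock: 20.0
position: [0.6235, -0.2449, 0.2158]
ee_rot: [0.03, 0.945, -0.091, 0.312]
contact_force: [-0.4, 0.1, -2.7]
width: 0.014
gripper_force: 107.6
```

```bash
python3 chk.py; python3 - <<'E'
from h import *
b,_=cap('scene');cv2.imwrite('pics/v4.png',cv2.resize(b[100:200,150:290,::-1],(700,500),interpolation=cv2.INTER_CUBIC))
E
```

```text
20.05 [ 0.6234296  -0.24493119  0.21581162] [-11.01 -36.5  179.99] [ 1.   1.3 -1.6]
hoop tray xyz 107 [-0.0538  0.0021  0.0495] [0.037 0.104 0.02 ]
rim local 199 [-0.075  0.079] [-0.069  0.063]
blue 91 tray [-0.039 -0.01   0.018] tub [ 0.017 -0.01   0.074]
blue 82 tray [-0.123  0.006  0.012] tub [-0.046  0.006  0.021]
yel 34 tray [-0.076  0.003  0.017] tub [-0.012  0.004  0.053]
```

View pics/v4.png

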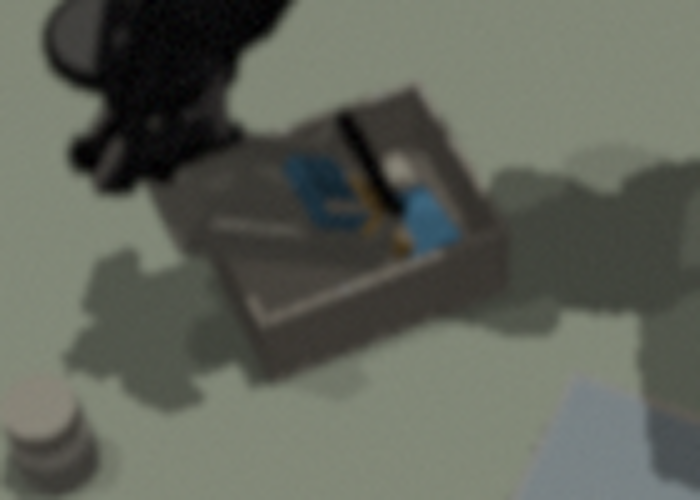

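The first blue cassette is in the tub (430,220). Yellow bridges the lip and the second blue one leans behind it. I'll back the lip away and upward while tipping a little more, so they slide off.

```bash
python3 - <<'E'
from tip import *
p,r=cur();L=p+r.apply(lipT);print((L[:2]-tub)@u,L[2])
a=tilt(42,.04,.065)+(15,)
rows([a],0,ramp=False)
E
```

```text
0.003218883349341731 0.04332260706860458
[{"dp": [0.01, 0.0, 0.0], "delta_rot": [0.0, 0.06, 0.0], "fingers": 0}, {"dp": [0.01, 0.0, -0.01], "delta_rot": [0.0, 0.07, 0.0], "fingers": 0}, {"dp": [0.01, 0.0, 0.0], "delta_rot": [0.0, 0.06, 0.0], "fingers": 0}, {"dp": [0.01, 0.0, -0.01], "delta_rot": [0.0, 0.07, 0.0], "fingers": 0}, {"dp": [0.02, 0.0, 0.0], "delta_rot": [0.0, 0.06, 0.0], "fingers": 0}]
[{"dp": [0.01, 0.0, 0.0], "delta_rot": [0.0, 0.06, 0.0], "fingers": 0}, {"dp": [0.01, 0.0, -0.01], "delta_rot": [0.0, 0.07, 0.0], "fingers": 0}, {"dp": [0.01, 0.0, 0.0], "delta_rot": [0.0, 0.06, 0.0], "fingers": 0}, {"dp": [0.01, 0.0, 0.0], "delta_rot": [0.0, 0.07, 0.0], "fingers": 0}, {"dp": [0.01, 0.0, -0.01], "delta_rot": [0.0, 0.06, 0.0], "fingers": 0}]
[{"dp": [0.01, 0.0, 0.0], "delta_rot": [0.0, 0.06, 0.0], "fingers": 0}, {"dp": [0.02, 0.0, 0.0], "delta_rot": [0.0, 0.07, 0.0], "fingers": 0}, {"dp": [0.01, 0.0, -0.01], "delta_rot": [0.0, 0.06, 0.0], "fingers": 0}, {"dp": [0.01, 0.0, 0.0], "delta_rot": [0.0, 0.06, 0.0], "fingers": 0}, {"dp": [0.01, 0.0, 0.0], "delta_rot": [0.0, 0.07, 0.0], "fingers": 0}]
```

Request:
{"name": "servo_tool", "arguments": {
  "moves": [
    {"dp": [0.01,0,0],"delta_rot": [0,0.06,0],"fingers": 0},
    {"dp": [0.01,0,-0.01],"delta_rot": [0,0.07,0],"fingers": 0},
    {"dp": [0.01,0,0],"delta_rot": [0,0.06,0],"fingers": 0},
    {"dp": [0.01,0,-0.01],"delta_rot": [0,0.07,0],"fingers": 0},
    {"dp": [0.02,0,0],"delta_rot": [0,0.06,0],"fingers": 0}
  ]
}}

```text
clock: 20.6
position: [0.6302, -0.2461, 0.2264]
ee_rot: [0.031, 0.94, -0.091, 0.327]
contact_force: [-0.2, -0.3, -1.1]
width: 0.0139
gripper_force: 107.7
```

Request:
{"name": "servo_tool", "arguments": {
  "moves": [
    {"dp": [0.01,0,0],"delta_rot": [0,0.06,0],"fingers": 0},
    {"dp": [0.01,0,-0.01],"delta_rot": [0,0.07,0],"fingers": 0},
    {"dp": [0.01,0,0],"delta_rot": [0,0.06,0],"fingers": 0},
    {"dp": [0.01,0,0],"delta_rot": [0,0.07,0],"fingers": 0},
    {"dp": [0.01,0,-0.01],"delta_rot": [0,0.06,0],"fingers": 0}
  ]
}}

```text
clock: 21.1
position: [0.6355, -0.2472, 0.2355]
ee_rot: [0.033, 0.935, -0.09, 0.342]
contact_force: [0.5, -0.4, -2.3]
width: 0.014
gripper_force: 107.7
```

```bash
python3 chk.py
```

```text
21.15 [ 0.63560936 -0.24731846  0.23611408] [-11.01 -40.22 179.99] [-0.3 -0.8 -1.5]
hoop tray xyz 105 [-0.0545  0.0095  0.0498] [0.014 0.083 0.018]
rim local 272 [-0.077  0.075] [-0.068  0.064]
blue 188 tray [-0.136  0.005  0.021] tub [-0.035  0.005  0.033]
yel 19 tray [-0.11  -0.02  -0.015] tub [ 0.007 -0.02   0.021]
yel 17 tray [-0.122  0.002 -0.005] tub [-0.008  0.002  0.021]
```

Request:
{"name": "servo_tool", "arguments": {
  "moves": [
    {"dp": [0.02,0,-0.02],"delta_rot": [0,0,0],"fingers": 0},
    {"dp": [0.04,0,-0.05],"delta_rot": [0,0,0],"fingers": 0},
    {"dp": [0.04,0,-0.05],"delta_rot": [0,0,0],"fingers": 0},
    {"dp": [0.06,0,-0.07],"delta_rot": [0,0,0],"fingers": 0},
    {"dp": [0.06,0,-0.07],"delta_rot": [0,0,0],"fingers": 0}
  ]
}}

```text
clock: 21.65
position: [0.6354, -0.2472, 0.3045]
ee_rot: [0.033, 0.935, -0.09, 0.341]
contact_force: [0.3, 0.3, -1.9]
width: 0.0138
gripper_force: 107.7
```

```bash
python3 chk.py; python3 - <<'E'
from plan import *
b,_=cap('scene');cv2.imwrite('pics/v5.png',cv2.resize(b[80:200,150:290,::-1],(700,600),interpolation=cv2.INTER_CUBIC))
p0,r0=cur()
a=pose([p0[0]+.02,p0[1]+.02,.245],-11)
E
```

```text
21.7 [ 0.63694108 -0.24822845  0.30929327] [-10.94 -40.58 179.79] [ 2.  -0.9  1.3]
hoop tray xyz 98 [-0.0581  0.0142  0.0479] [0.012 0.082 0.017]
rim local 317 [-0.076  0.082] [-0.068  0.063]
blue 176 tray [-0.186  0.006 -0.032] tub [-0.037  0.005  0.033]
yel 111 tray [-0.161 -0.005 -0.066] tub [ 0.004 -0.006  0.02 ]
```

View pics/v5.png

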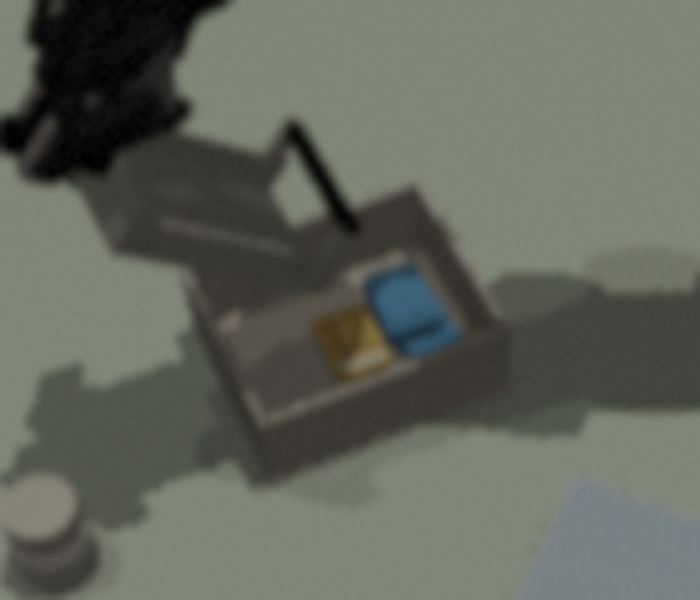

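The scene shows the empty tray clear of the tub and all cassettes inside it: yellow at (350,345), the two blues stacked at (410,310). Next is levelling and carrying the tray back.

```bash
python3 - <<'E'
from plan import *
a=pose([.599,.116,.18],33.7)+(25,)
rows([a],0)
E
```

```text
[{"dp": [0.0, -0.01, 0.0], "delta_rot": [0.01, -0.03, -0.03], "fingers": 0}, {"dp": [-0.01, -0.02, 0.0], "delta_rot": [0.04, -0.09, -0.11], "fingers": 0}, {"dp": [-0.02, -0.04, 0.01], "delta_rot": [0.06, -0.15, -0.16], "fingers": 0}, {"dp": [-0.02, -0.05, 0.0], "delta_rot": [0.08, -0.19, -0.21], "fingers": 0}, {"dp": [-0.03, -0.06, 0.01], "delta_rot": [0.1, -0.24, -0.27], "fingers": 0}]
[{"dp": [-0.03, -0.08, 0.01], "delta_rot": [0.12, -0.27, -0.3], "fingers": 0}, {"dp": [-0.02, -0.08, 0.01], "delta_rot": [0.12, -0.31, -0.35], "fingers": 0}, {"dp": [-0.03, -0.1, 0.02], "delta_rot": [0.14, -0.34, -0.37], "fingers": 0}, {"dp": [-0.03, -0.1, 0.02], "delta_rot": [0.15, -0.36, -0.41], "fingers": 0}, {"dp": [-0.02, -0.1, 0.02], "delta_rot": [0.16, -0.38, -0.42], "fingers": 0}]
[{"dp": [-0.01, -0.11, 0.02], "delta_rot": [0.17, -0.39, -0.43], "fingers": 0}, {"dp": [-0.01, -0.11, 0.03], "delta_rot": [0.16, -0.4, -0.45], "fingers": 0}, {"dp": [-0.01, -0.11, 0.03], "delta_rot": [0.17, -0.4, -0.45], "fingers": 0}, {"dp": [0.01, -0.11, 0.04], "delta_rot": [0.17, -0.4, -0.44], "fingers": 0}, {"dp": [0.0, -0.11, 0.03], "delta_rot": [0.16, -0.39, -0.44], "fingers": 0}]
[{"dp": [0.02, -0.11, 0.04], "delta_rot": [0.16, -0.38, -0.42], "fingers": 0}, {"dp": [0.02, -0.09, 0.03], "delta_rot": [0.15, -0.36, -0.4], "fingers": 0}, {"dp": [0.02, -0.09, 0.03], "delta_rot": [0.14, -0.34, -0.37], "fingers": 0}, {"dp": [0.02, -0.08, 0.03], "delta_rot": [0.13, -0.31, -0.35], "fingers": 0}, {"dp": [0.03, -0.07, 0.03], "delta_rot": [0.11, -0.27, -0.31], "fingers": 0}]
[{"dp": [0.02, -0.06, 0.02], "delta_rot": [0.1, -0.24, -0.26], "fingers": 0}, {"dp": [0.02, -0.05, 0.02], "delta_rot": [0.08, -0.19, -0.22], "fingers": 0}, {"dp": [0.02, -0.04, 0.01], "delta_rot": [0.06, -0.15, -0.16], "fingers": 0}, {"dp": [0.01, -0.02, 0.01], "delta_rot": [0.04, -0.09, -0.1], "fingers": 0}, {"dp": [0.01, -0.01, 0.0], "delta_rot": [0.01, -0.03, -0.03], "fingers": 0}]
```

Request:
{"name": "servo_tool", "arguments": {
  "moves": [
    {"dp": [0,-0.01,0],"delta_rot": [0.01,-0.03,-0.03],"fingers": 0},
    {"dp": [-0.01,-0.02,0],"delta_rot": [0.04,-0.09,-0.11],"fingers": 0},
    {"dp": [-0.02,-0.04,0.01],"delta_rot": [0.06,-0.15,-0.16],"fingers": 0},
    {"dp": [-0.02,-0.05,0],"delta_rot": [0.08,-0.19,-0.21],"fingers": 0},
    {"dp": [-0.03,-0.06,0.01],"delta_rot": [0.1,-0.24,-0.27],"fingers": 0}
  ]
}}

```text
clock: 22.25
position: [0.6313, -0.2093, 0.2895]
ee_rot: [0.029, 0.95, -0.049, 0.307]
contact_force: [0.8, 0.6, -2.1]
width: 0.014
gripper_force: 107.7
```

Request:
{"name": "servo_tool", "arguments": {
  "moves": [
    {"dp": [-0.03,-0.08,0.01],"delta_rot": [0.12,-0.27,-0.3],"fingers": 0},
    {"dp": [-0.02,-0.08,0.01],"delta_rot": [0.12,-0.31,-0.35],"fingers": 0},
    {"dp": [-0.03,-0.1,0.02],"delta_rot": [0.14,-0.34,-0.37],"fingers": 0},
    {"dp": [-0.03,-0.1,0.02],"delta_rot": [0.15,-0.36,-0.41],"fingers": 0},
    {"dp": [-0.02,-0.1,0.02],"delta_rot": [0.16,-0.38,-0.42],"fingers": 0}
  ]
}}

```text
clock: 22.75
position: [0.6208, -0.1173, 0.2579]
ee_rot: [0.021, 0.973, 0.048, 0.225]
contact_force: [0.2, 1.1, -2.0]
width: 0.0138
gripper_force: 107.7
```

Request:
{"name": "servo_tool", "arguments": {
  "moves": [
    {"dp": [-0.01,-0.11,0.02],"delta_rot": [0.17,-0.39,-0.43],"fingers": 0},
    {"dp": [-0.01,-0.11,0.03],"delta_rot": [0.16,-0.4,-0.45],"fingers": 0},
    {"dp": [-0.01,-0.11,0.03],"delta_rot": [0.17,-0.4,-0.45],"fingers": 0},
    {"dp": [0.01,-0.11,0.04],"delta_rot": [0.17,-0.4,-0.44],"fingers": 0},
    {"dp": [0,-0.11,0.03],"delta_rot": [0.16,-0.39,-0.44],"fingers": 0}
  ]
}}

```text
clock: 23.25
position: [0.6095, -0.0099, 0.2215]
ee_rot: [0.01, 0.979, 0.162, 0.123]
contact_force: [0.7, 0.6, -1.4]
width: 0.0141
gripper_force: 107.7
```

Request:
{"name": "servo_tool", "arguments": {
  "moves": [
    {"dp": [0.02,-0.11,0.04],"delta_rot": [0.16,-0.38,-0.42],"fingers": 0},
    {"dp": [0.02,-0.09,0.03],"delta_rot": [0.15,-0.36,-0.4],"fingers": 0},
    {"dp": [0.02,-0.09,0.03],"delta_rot": [0.14,-0.34,-0.37],"fingers": 0},
    {"dp": [0.02,-0.08,0.03],"delta_rot": [0.13,-0.31,-0.35],"fingers": 0},
    {"dp": [0.03,-0.07,0.03],"delta_rot": [0.11,-0.27,-0.31],"fingers": 0}
  ]
}}

```text
clock: 23.75
position: [0.6011, 0.0806, 0.1896]
ee_rot: [0.001, 0.967, 0.254, 0.034]
contact_force: [-0.4, 0.3, -2.5]
width: 0.0137
gripper_force: 107.7
```

Request:
{"name": "servo_tool", "arguments": {
  "moves": [
    {"dp": [0.02,-0.06,0.02],"delta_rot": [0.1,-0.24,-0.26],"fingers": 0},
    {"dp": [0.02,-0.05,0.02],"delta_rot": [0.08,-0.19,-0.22],"fingers": 0},
    {"dp": [0.02,-0.04,0.01],"delta_rot": [0.06,-0.15,-0.16],"fingers": 0},
    {"dp": [0.01,-0.02,0.01],"delta_rot": [0.04,-0.09,-0.1],"fingers": 0},
    {"dp": [0.01,-0.01,0],"delta_rot": [0.01,-0.03,-0.03],"fingers": 0}
  ]
}}

```text
clock: 24.25
position: [0.5969, 0.1186, 0.1779]
ee_rot: [-0.003, 0.957, 0.29, -0.003]
contact_force: [-0.8, -0.1, -2.9]
width: 0.0138
gripper_force: 107.6
```

```bash
python3 slope.py | sed -n 3,11p; python3 -c "
from plan import *
p,r=cur();print(p,r.as_euler('ZYX',degrees=True))"
```

```text
249 [0.0179 0.0002 0.0501] [32 35 36]
261 [0.0122 0.0002 0.0504] [27 30 31]
273 [0.0065 0.0003 0.0504] [28 29 29]
285 [0.0008 0.0003 0.0502] [24 26 26]
297 [-0.0053  0.0003  0.0503] [25 24 26]
309 [-0.0116  0.0003  0.0505] [21 22 20]
321 [-0.0181 -0.0002  0.0506] [30 29 29]
333 [-0.0245  0.0003  0.0505] [30 29 27]
345 [-0.0313  0.0003  0.0505] [31 31 28]
[0.59723345 0.1187403  0.17817951] [ 3.37408672e+01  1.62292268e-01 -1.79595107e+02]
```

Request:
{"name": "servo_tool", "arguments": {
  "moves": [
    {"dp": [0,0,0.05],"delta_rot": [-0.07,0.03,0],"fingers": 0},
    {"dp": [0,0,0.1],"delta_rot": [0,0,0],"fingers": 0},
    {"dp": [0,0,0.1],"delta_rot": [0,0,0],"fingers": 0},
    {"dp": [0,0,0.08],"delta_rot": [0,0,0],"fingers": 0},
    {"dp": [0,0,0.05],"delta_rot": [0,0,0],"fingers": 0}
  ]
}}

```text
clock: 24.8
position: [0.596, 0.1177, 0.1005]
ee_rot: [-0.0, 0.957, 0.29, -0.001]
contact_force: [0.9, -0.9, -1.9]
width: 0.0136
gripper_force: 107.6
```

Request:
{"name": "servo_tool", "arguments": {
  "moves": [
    {"dp": [0,0,0.03],"delta_rot": [0,0,0],"fingers": 0},
    {"dp": [0,0,0.03],"delta_rot": [0,0,0],"fingers": 0},
    {"dp": [0,0,0.02],"delta_rot": [0,0,0],"fingers": 0},
    {"dp": [0,0,0],"delta_rot": [0,0,0],"fingers": 0},
    {"dp": [0,0,0],"delta_rot": [0,0,0],"fingers": 0}
  ]
}}

```text
clock: 25.3
position: [0.5972, 0.1184, 0.0866]
ee_rot: [0.0, 0.957, 0.29, 0.0]
contact_force: [0.0, -0.8, -1.7]
width: 0.0144
gripper_force: 107.6
```

```bash
python3 -c "
from plan import *
p,r=cur();print(p,r.as_euler('ZYX',degrees=True),readout.get_state()['contact_force'])"
```

```text
[0.59718607 0.11840173 0.08658423] [ 3.37177752e+01 -4.58899250e-02  1.79979273e+02] [ 0.02196523 -0.83417969 -1.73444239]
```

Request:
{"name": "servo_tool", "arguments": {
  "moves": [
    {"dp": [0,0,0.01],"delta_rot": [0,0,0],"fingers": 0},
    {"dp": [0,0,0.005],"delta_rot": [0,0,0],"fingers": 0},
    {"dp": [0,0,0],"delta_rot": [0,0,0],"fingers": 0}
  ],
  "force": 30
}}

```text
clock: 25.6
position: [0.5971, 0.1184, 0.0835]
ee_rot: [0.0, 0.957, 0.29, 0.0]
contact_force: [0.3, -0.8, -0.8]
width: 0.0139
gripper_force: 107.9
```

Request:
{"name": "servo_tool", "arguments": {
  "moves": [
    {"dp": [0,0,0],"delta_rot": [0,0,0],"fingers": 0.2},
    {"dp": [0,0,0],"delta_rot": [0,0,0],"fingers": 0.3},
    {"dp": [0,0,0],"delta_rot": [0,0,0],"fingers": 0.5},
    {"dp": [0,0,0],"delta_rot": [0,0,0],"fingers": 0.6},
    {"dp": [0,0,-0.05],"delta_rot": [0,0,0],"fingers": 0.6}
  ]
}}

```text
clock: 26.1
position: [0.5959, 0.1182, 0.0923]
ee_rot: [-0.0, 0.957, 0.29, -0.002]
contact_force: [-1.1, 0.7, -1.1]
width: 0.0514
gripper_force: 0.0
```

Request:
{"name": "servo_tool", "arguments": {
  "moves": [
    {"dp": [0,0,-0.15],"delta_rot": [0,0,0],"fingers": 0.6},
    {"dp": [0,0,-0.2],"delta_rot": [0,0,0],"fingers": 0.6},
    {"dp": [0,0,-0.2],"delta_rot": [0,0,0],"fingers": 0.6},
    {"dp": [-0.1,0,-0.2],"delta_rot": [0,0,0],"fingers": 0.6},
    {"dp": [-0.1,0,-0.05],"delta_rot": [0,0,0],"fingers": 0.6}
  ]
}}

```text
clock: 26.6
position: [0.5656, 0.0962, 0.259]
ee_rot: [0.001, 0.957, 0.29, 0.005]
contact_force: [0.3, -0.3, -0.0]
width: 0.0512
gripper_force: 0.0
```

Request:
{"name": "servo_tool", "arguments": {
  "moves": [
    {"dp": [-0.2,0,0],"delta_rot": [0,0,0],"fingers": 0.6},
    {"dp": [-0.2,0,0],"delta_rot": [0,0,0],"fingers": 0.6},
    {"dp": [-0.2,0,0],"delta_rot": [0,0,0],"fingers": 0.6},
    {"dp": [-0.1,0,0],"delta_rot": [0,0,0],"fingers": 0.6},
    {"dp": [0,0,0],"delta_rot": [0,0,0],"fingers": 0.6}
  ]
}}

```text
clock: 27.1
position: [0.4446, 0.0176, 0.254]
ee_rot: [0.0, 0.957, 0.289, -0.0]
contact_force: [0.2, 0.1, -0.2]
width: 0.0511
gripper_force: 0.0
```

```bash
python3 - <<'E'
from h import *
b,d=cap('scene');cv2.imwrite('pics/v6.png',cv2.resize(b[70:300,110:410,::-1],(780,598),interpolation=cv2.INTER_CUBIC))
np.savez('pics/scene1.npz',im=b,d=d)
E
python3 m3.py; python3 chk.py|grep -v hoop
```

```text
hoop 104 [459.7  27.3] [10.7 82.9] 35.1 [0.0462 0.0509 0.054 ]
handle 122 [591.2 113.2] [60.2 18.2] 38.9 [0.0318 0.035  0.0373]
27.2 [0.44771188 0.01842077 0.25413965] [ 3.3670e+01 -1.4000e-01  1.7992e+02] [1.1 0.2 0.3]
  return _methods._mean(a, axis=axis, dtype=dtype,
  ret = um.true_divide(
Traceback (most recent call last):
  File "chk.py", line 7, in <module>
    print('hoop tray xyz',m.sum(),np.median(T[m],0).round(4),np.ptp(T[m],axis=0).round(3))
                                                             ~~~~~~^^^^^^^^^^^^^
ValueError: zero-size array to reduction operation maximum which has no identity
```

View pics/v6.png

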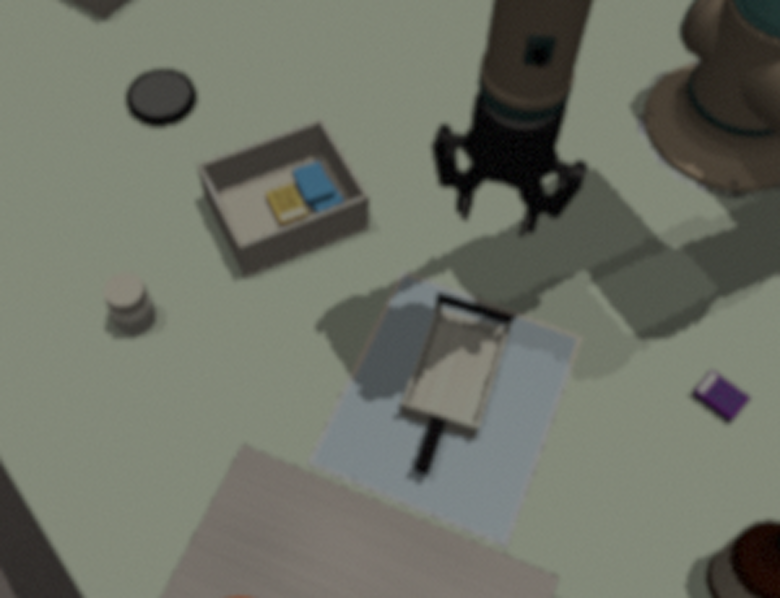

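The empty tray stands flat on the pad (455,380), and the cassettes lie in the unmoved tub (310,195). The bystanders are where they were and the gripper is clear.

```bash
python3 -c "
from rig import manip
print(manip.sign_off())"
```

```text
the job is handed in; nothing more can be done
None
```

The job is handed in at about 27 s: all three cassettes are in the tub, which hasn't visibly moved, and the empty tray is flat on the blue pad; sign-off returned no verdict.

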